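# Nest the finish sample boards on the display hook

## Task

Hang the three wooden sample boards from the rack on the display hook, one at a time: the largest first, at the back, then the middle one, then the smallest in front, with their raised collars facing out towards the hook's tip. Lift each over the upturned tip, rest it on the rod and push it fully home with a steady push of about 10 N held for a second (never over 20 N), so that the first presses on the hook's sprung stop and each later one plugs flush onto the board behind it. Leave the stack hanging closed and still, and do not disturb the other things on the table.

Things in the scene. Friction and masses are not known exactly. Their poses are not given: they have to be found in the camera images.
- rack: Fixed pale wooden rack, base 190 x 150 x 12 mm, with three parallel slots across it (slots run along its y), 16 mm wide, between rails 22 mm high; slot centres at x = -55, 0 and +55 mm. Origin: middle of the underside. Boards stand on its base, 12 mm above the table, with their fronts to the rack's -x; which board is in which slot varies.
- board_l: Largest walnut sample board, 130 mm wide (y), 140 high (z), 14 thick (x; front face x = -7 mm), about 150 g, standing upright in the rack. Origin: middle of the underside. Its top 50 mm is a neck 40 mm wide, to be gripped by its two sides. Through the neck goes a slot, with a raised collar round it on the front and a larger recess round it in the back.
- board_m: Middle walnut sample board, 105 mm wide (y), 128 high (z), 14 thick (x; front face x = -7 mm), about 120 g, standing upright in the rack. Origin: middle of the underside. Its top 50 mm is a neck 44 mm wide, to be gripped by its two sides. Through the neck goes a slot, with a raised collar round it on the front and a larger recess round it in the back.
- board_s: Smallest walnut sample board, 80 mm wide (y), 116 high (z), 14 thick (x; front face x = -7 mm), about 90 g, standing upright in the rack. Origin: middle of the underside. Its top 50 mm is a neck 48 mm wide, to be gripped by its two sides. Through the neck goes a slot, with a raised collar round it on the front and a larger recess round it in the back.
- board_l_slot (a point): Middle of the upper edge of the largest board's slot, mid thickness, 16 mm below the neck's top; axes as the board's. This edge hangs on the rod. On every board the slot is 16 mm wide, 30 high; the collar 24 wide, 5 proud, 11 to 51 below the top; the recess 30 wide, 7 deep, 8 to 54 below the top.
- board_m_slot (a point): The same point of the middle board (also 16 mm below its top). Nested, it lies 14 mm in front (-x) of the largest board's point; with the collar behind not plugged in, 19 mm.
- board_s_slot (a point): The same point of the smallest board (also 16 mm below its top). Nested, it lies 14 mm in front (-x) of the middle board's point.
- hook: Fixed steel stand: base 160 x 120 x 12 mm, post 190 high, and a level rod 10 mm thick, axis 170 mm up, running from the post along -x to an upturned tip centred at x = -150 mm, 10 mm thick, top 185 mm up. Origin: table level, under the post's front. On the rod is a sprung stop: its black pad, 36 mm wide, 100 to 185 mm up, faces -x somewhere between x = -45 and -75 mm.
- hook_behind_tip (a point): Point on the rod's top just behind the upturned tip (hook frame x = -145, z = 175 mm); axes as the hook's. Hung boards' slot edges lie at this height. The stop pad's face is 70 to 100 mm behind it (+x): it differs each time, is not measured and is to be found by feel. The pad yields from 3 N, then 1 mm per 3 N, 10 mm at most, and springs back.
- sprayer: Blue spray bottle with white head, 62 mm wide and 164 mm high; origin under its middle. Leave it alone.
- water: Clear bottle, 72 mm wide and 200 mm high; origin under its middle. Leave it alone.
- screwdriver: Screwdriver lying on the table, near the robot. Leave it alone.
- drawer_knob: Brass drawer knob, 36 mm wide and 28 mm high; origin under its middle. Leave it alone.
Not all that is in view belongs to the job. What is shaped like the board_s but pink or yellow is not meant.

How it is judged (in metres and radians):
On the way, in this order (a step that is already met when the one before it is completed fails the run):
1. the largest board rests on the rod behind the tip and is pressed against the sprung stop (over 6 N) (x of board_l_slot in the frame of hook_behind_tip between 0.058 and 0.115 m and y of board_l_slot in the frame of hook_behind_tip between -0.004 and 0.004 m and z of board_l_slot in the frame of hook_behind_tip between -0.004 and 0.004 m and contact force between board_l and hook above 6 N), for 0.3 s.
2. the middle board is plugged onto the largest and pressed home (over 5 N) (x of board_l_slot in the frame of hook_behind_tip between 0.058 and 0.115 m and y of board_l_slot in the frame of hook_behind_tip between -0.004 and 0.004 m and z of board_l_slot in the frame of hook_behind_tip between -0.004 and 0.004 m and x of board_m_slot in the frame of board_l_slot between -0.0165 and -0.0115 m and y of board_m_slot in the frame of board_l_slot between -0.005 and 0.005 m and z of board_m_slot in the frame of board_l_slot between -0.004 and 0.004 m and contact force between board_m and board_l above 5 N), for 0.3 s.
3. the smallest board is plugged onto the middle one and pressed home (over 5 N) (x of board_l_slot in the frame of hook_behind_tip between 0.058 and 0.115 m and y of board_l_slot in the frame of hook_behind_tip between -0.004 and 0.004 m and z of board_l_slot in the frame of hook_behind_tip between -0.004 and 0.004 m and x of board_m_slot in the frame of board_l_slot between -0.0165 and -0.0115 m and y of board_m_slot in the frame of board_l_slot between -0.005 and 0.005 m and z of board_m_slot in the frame of board_l_slot between -0.004 and 0.004 m and x of board_s_slot in the frame of board_m_slot between -0.0165 and -0.0115 m and y of board_s_slot in the frame of board_m_slot between -0.005 and 0.005 m and z of board_s_slot in the frame of board_m_slot between -0.004 and 0.004 m and contact force between board_s and board_m above 5 N), for 0.3 s.
At the end, for the whole second after the job is handed in: All three boards hang still, upright and square (about 0.1 rad) on the rod behind its tip: the largest at the stop (slot point 58 to 115 mm behind the tip, 4 mm off the rod at most), then the middle, then the smallest, each slot point 11.5 to 16.5 mm before the last (5 mm sideways, 4 mm in height) (x of board_l_slot in the frame of hook_behind_tip between 0.058 and 0.115 m and y of board_l_slot in the frame of hook_behind_tip between -0.004 and 0.004 m and z of board_l_slot in the frame of hook_behind_tip between -0.004 and 0.004 m and x of board_m_slot in the frame of board_l_slot between -0.0165 and -0.0115 m and y of board_m_slot in the frame of board_l_slot between -0.005 and 0.005 m and z of board_m_slot in the frame of board_l_slot between -0.004 and 0.004 m and x of board_s_slot in the frame of board_m_slot between -0.0165 and -0.0115 m and y of board_s_slot in the frame of board_m_slot between -0.005 and 0.005 m and z of board_s_slot in the frame of board_m_slot between -0.004 and 0.004 m and angle between each of board_l, board_m, board_s's own z axis and vertical below 0.1 rad and angle between the x axis of each of board_l, board_m, board_s and the x axis of hook, either way round below 0.12 rad and linear speed of each of board_l, board_m, board_s below 0.01 m/s and angular speed of each of board_l, board_m, board_s below 0.1 rad/s); the robot touches nothing.
It fails at once if the largest board is forced back on the stop with more than 22 N (x of board_l_slot in the frame of hook_behind_tip above 0.058 m and contact force between board_l and hook above 22 N).
It fails at once if on the hook, one board is forced against another with more than 22 N ((contact force between board_m and board_l above 22 N and horizontal distance between board_m_slot and hook_behind_tip below 0.13 m) or (contact force between board_s and board_m above 22 N and horizontal distance between board_s_slot and hook_behind_tip below 0.13 m)).
It fails at once if another thing on the table is moved by more than 25 mm (distance of any of sprayer, water, screwdriver, drawer_knob from where it was at the start of the episode above 0.025 m).
It also fails if it takes over 72 s, if anything falls off the work surface, if the arm or the gripper's body presses on something with over 40 N, if the wrist force passes 120 N, or if a joint passes its speed limit or range.

## Robot

A 6-joint arm with a two-finger parallel gripper is mounted at the origin on the work surface. World frame = base frame: x ahead of the robot, y to its left, z up, the work surface at z = 0. Lengths are in mm, angles in rad, forces in N, time in s.
With the tool pointing down it reaches from about 350 to 975 mm from the base axis. Payload 7.1 kg.
Tool frame: the origin (TCP) lies at the centre of the arm's flange, where the gripper is bolted on; the fingertips stand 182 mm ahead of it and the grasp point (between the pads) lies 163 mm ahead of it (env.tip_reach is the distance from the TCP to the fingertips, in mm); x points along the fingers, y is the direction in which the jaws open and shut, and the axes are right-handed (so a half turn about x gives the same grasp; the last joint's range is limited). The gripper opens to 88 mm and grips with 3 to 60 N. Pads are 20 mm wide; open, the fingers measure 115 mm over their backs; the gripper's body (75 mm by 178 mm) begins 61 mm behind the grasp point.
Start: joints at [-1.219, 0.423, 1.63, -0, 1.089, -0.019], TCP at [226.492, -582.501, 404.675] pointing down, gripper open.
Joint ranges: [-3, 3], [-0.9, 2.11], [0.09, 2.58], [-1.31, 4.45], [0.11, 2.69], [-2.54, 2.54]. Speed limits (rad/s): [2.39, 2.39, 3.01, 3.14, 3.14, 3.14].

## Interface

Orientations are given as a unit quaternion [x, y, z, w].
In Python, from cell import sensors, cams, job, env gives the robot as it stands.
- The arm moves only by the shell command python3 -m crank 'ROWS' [FORCE]. ROWS is text: rows parted by semicolons, each of 7 numbers parted by spaces: the shift along the tool's x, y, z in units of 40 mm (1.0 is 40 mm), then the turn, a rotation vector about the tool's x, y, z in units of 6 degrees (1.0 is 6 degrees), then the closure in counts, from 0 (fully open) to 255 (shut). In form: tx ty tz rx ry rz gripper; .... A call has 1 to 8 rows; each row shifts and turns the commanded pose from where the row before left it, along the tool's axes as they then stand; what a row does not reach is not made up. A row lasts 1/12 s, in which the tool goes at most 41.7 mm and 7.16 degrees, less where a joint would pass 70% of its speed; a pose out of reach is approached as far as the arm can. A call is refused whole if a number of a shift passes 1 or a number of a turn 1, either way. A call with a gripper value outside its range is refused whole. The fingers move at their own pace and stop on an object; FORCE is the grip in N (left out, the last holds). Time passes only in rows, so rows that do not move let the fingers close. It gives the time, the measured TCP pose, the force and the opening at its end, in the units of the state.
- sensors.observe(): the state, without advancing time (a new reading comes with each control period).
- cams.camera(name): name is "scene" or "side" or "wrist"; returns the picture (420x560x3 uint8, red, green, blue); there is no depth.
- cams.calibration(name): a dict with "mtx" (3x3 intrinsics, pixels), "extrinsics" (4x4, takes a point from world to camera coordinates). Camera axes: x right, y down, z forward; pixel columns grow to the right and rows downward; lengths in mm; the calibration is good to about 2 mm. A picture is of the moment at which its call begins: read the wrist's pose just before it. calibration takes no time and is no camera call; for the wrist camera it gives the pose at the moment of the call.
- job.job_done(): hands the job in, once; it reports no verdict.
The state is a dict: "t": time; "joint_positions": joint angles; "qvel": joint speeds; "joint_efforts": joint torques, N m; "eef_pos": TCP position; "eef_rot": TCP orientation; "contact_force": force on the tool from outside, world axes, zero at the start; "wrist_torque": the same for the moment, N m; "width": finger opening in mm.
Only numpy, scipy, OpenCV 4.12 (cv2) and the standard library are available. Lean on these libraries where they do the work, as an engineer would, in place of code of your own. Each camera call takes 0.05 s, during which the arm holds its last target.

## Working session

There is one attempt and no reset: what is moved stays moved. The work goes in short steps, Python scripts to look and compute and a shell command to move; the robot and the scene stay as the last step left them, time stands still between calls to the robot, and variables do not carry over. Pictures are saved under pics/ and viewed, and the job is handed in when it is done.

```bash
ls; mkdir -p pics; python3 - <<'E'
from cell import sensors, cams, job, env
import cv2
print(sensors.observe())
for n in ["scene","side","wrist"]:
    im=cams.camera(n); cv2.imwrite(f"pics/a_{n}.png",im[:,:,::-1])
    c=cams.calibration(n); print(n,c)
E
```

```text
pics
{'t': 0.0, 'joint_positions': array([-1.21897483e+00,  4.23831661e-01,  1.63068499e+00, -2.18111753e-05,
        1.08861353e+00, -1.89626202e-02]), 'qvel': array([-0.00156051, -0.00160209,  0.00137755, -0.00030003,  0.00086319,
       -0.00129992]), 'joint_efforts': array([ 1.17701718e-03, -5.44619465e+01, -2.73670989e+01,  6.45012874e-02,
        2.27942172e-02, -1.11659938e-04]), 'eef_pos': array([ 226.41334962, -582.24721247,  403.90918967]), 'eef_rot': array([-0.69489219, -0.13088076,  0.69508576, -0.12981085]), 'contact_force': array([-1.69269816, -0.59886398, -0.62305364]), 'wrist_torque': array([-0.01367524,  0.00898147,  0.05574813]), 'width': 87.9077388027338}
scene {'mtx': array([[421.51739602,   0.        , 277.63410927],
       [  0.        , 421.51739602, 210.78977077],
       [  0.        ,   0.        ,   1.        ]]), 'extrinsics': array([[-7.34698106e-01,  6.78393877e-01, -6.64249946e-04,
         4.12324358e+02],
       [ 3.55089260e-01,  3.83725705e-01, -8.52447184e-01,
        -6.39606443e+01],
       [-5.78040060e-01, -6.26527199e-01, -5.22812928e-01,
     
[... 456 characters left out ...]
2],
       [ 1.69656575e-01,  7.01655125e-01, -6.92023650e-01,
         9.77690374e+02],
       [ 0.00000000e+00,  0.00000000e+00,  0.00000000e+00,
         1.00000000e+00]])}
wrist {'mtx': array([[307.77441249,   0.        , 279.41347125],
       [  0.        , 307.77441249, 208.19674266],
       [  0.        ,   0.        ,   1.        ]]), 'extrinsics': array([[ 3.61025287e-01, -9.32555031e-01, -1.36210179e-03,
        -6.24021883e+02],
       [-8.88569642e-01, -3.44439532e-01,  3.02994060e-01,
        -3.64745494e+01],
       [-2.83027797e-01, -1.08178195e-01, -9.52991471e-01,
         3.91955432e+02],
       [ 0.00000000e+00,  0.00000000e+00,  0.00000000e+00,
         1.00000000e+00]])}
```

View pics/a_scene.png

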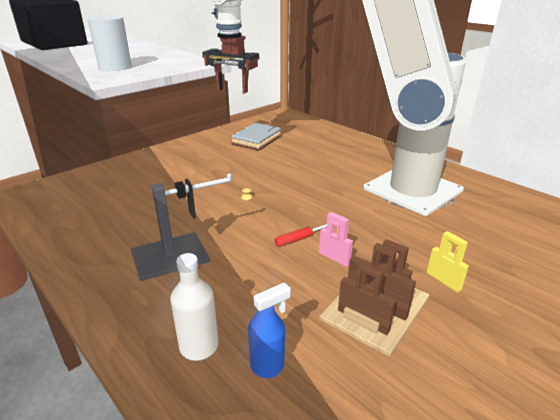

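View pics/a_side.png

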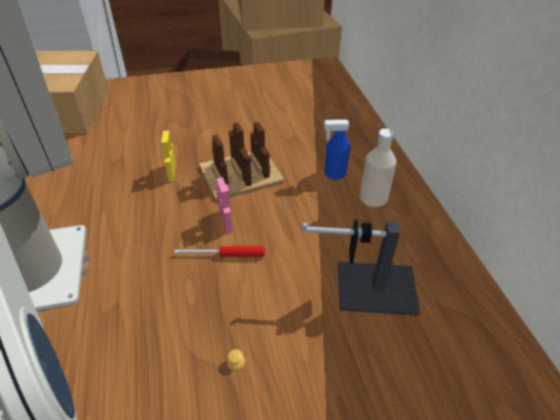

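View pics/a_wrist.png

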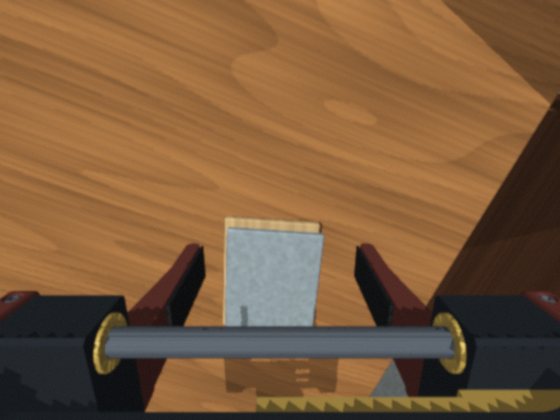

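```bash
python3 - <<'E'
import cv2
a=cv2.imread("pics/a_scene.png"); b=cv2.imread("pics/a_side.png")
def c(im,x0,x1,y0,y1,s,n): cv2.imwrite(n,cv2.resize(im[y0:y1,x0:x1],None,fx=s,fy=s,interpolation=cv2.INTER_CUBIC))
c(a,310,480,205,355,4,"pics/b1.png")
c(b,150,290,110,240,5,"pics/b2.png")
c(a,120,270,160,290,5,"pics/b3.png")
c(b,290,430,200,320,5,"pics/b4.png")
E
```

```text
(no output)
```

View pics/b1.png

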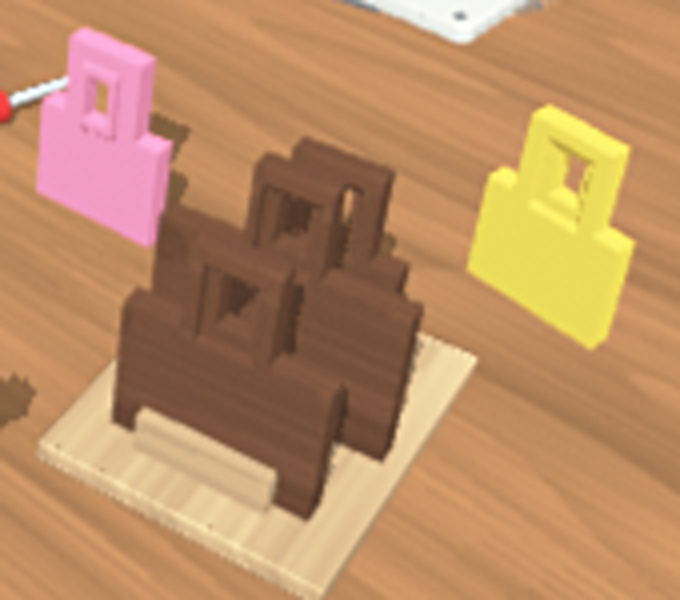

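View pics/b2.png

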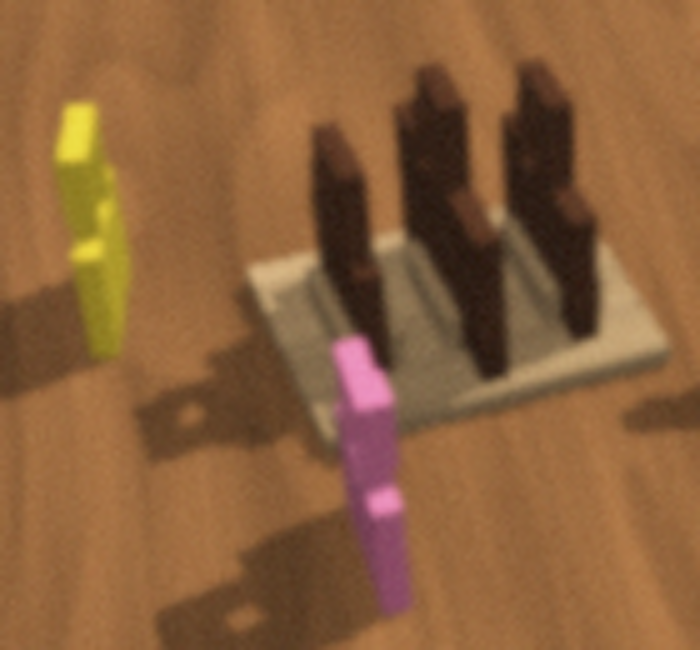

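View pics/b3.png

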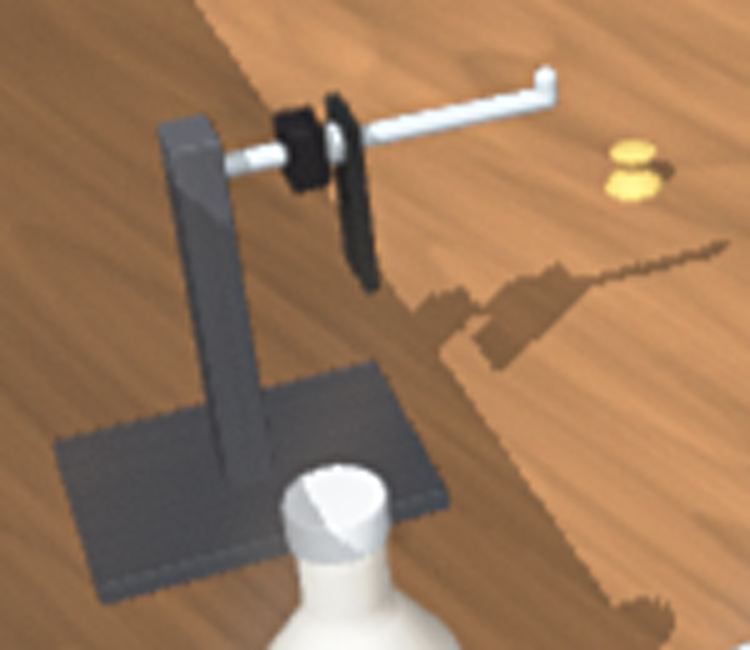

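View pics/b4.png

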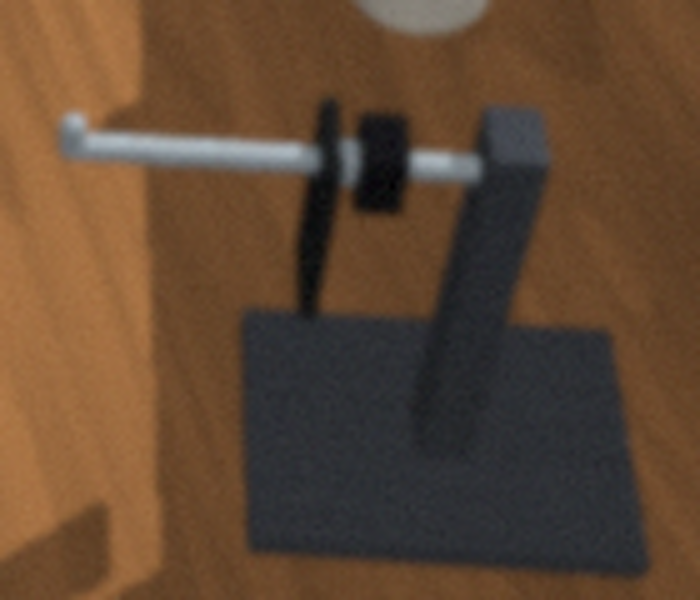

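```bash
cat > h.py <<'E'
import numpy as np, cv2
from scipy.spatial.transform import Rotation as R
from cell import sensors, cams
def ray(n,p,cal=None):
    c=cal or cams.calibration(n); E=c["extrinsics"]; r=E[:3,:3]; o=-r.T@E[:3,3]
    d=r.T@np.linalg.inv(c["mtx"])@np.array([p[0],p[1],1.]); return o,d/np.linalg.norm(d)
def onz(n,p,z,cal=None):
    o,d=ray(n,p,cal); return o+d*(z-o[2])/d[2]
def tri(*obs):
    A=np.zeros((3,3));b=np.zeros(3)
    for q in obs:
        o,d=ray(*q); P=np.eye(3)-np.outer(d,d); A+=P;b+=P@o
    x=np.linalg.solve(A,b)
    res=[np.linalg.norm((np.eye(3)-np.outer(ray(*q)[1],ray(*q)[1]))@(x-ray(*q)[0])) for q in obs]
    return x.round(1),np.round(res,1)
def proj(n,X,cal=None):
    c=cal or cams.calibration(n); E=c["extrinsics"]; p=c["mtx"]@(E[:3,:3]@np.asarray(X)+E[:3,3]); return p[:2]/p[2]
E
python3 - <<'E'
from h import *
f=lambda x,y:(310+x/4,205+y/4); g=lambda x,y:(150+x/5,110+y/5)
print("rack scene",[onz("scene",f(*p),12).round(1) for p in [(38,445),(475,358),(322,592)]])
print("rack side",[onz("side",g(*p),12).round(1) for p in [(250,270),(325,440),(667,345)]])
f3=lambda x,y:(120+x/5,160+y/5); g4=lambda x,y:(290+x/5,200+y/5)
print("tip top",tri(("scene",f3(545,70)),("side",g4(72,118))))
print("post top near corner A", tri(("scene",f3(218,145)),("side",g4(482,160))))
print("rod at post", tri(("scene",f3(230,163)),("side",g4(475,168))))
print("base scene",[onz("scene",f3(*p),12).round(1) for p in [(375,362),(55,440),(448,492),(103,590)]])
print("base side",[onz("side",g4(*p),12).round(1) for p in [(243,312),(250,548),(648,570),(610,332)]])
print("pad top", tri(("scene",f3(335,95)),("side",g4(330,100))))
# boards: top of necks; side-view near (min y) ends
E
```

```text
rack scene [array([605.7, 168.5,  12. ]), array([394.1, 280.7,  12. ]), array([578.9, 313.6,  12. ])]
rack side [array([395.8, 275.9,  12. ]), array([418.7, 131.3,  12. ]), array([602.9, 166. ,  12. ])]
tip top (array([ 562.2, -162.8,  184.6]), array([0., 0.]))
post top near corner A (array([ 704.1, -210.5,  179. ]), array([0.4, 0.4]))
rod at post (array([ 703.1, -206.6,  171.2]), array([1.6, 1.6]))
base scene [array([ 623.6, -241. ,   12. ]), array([ 773.1, -289.3,   12. ]), array([ 657.8, -127.8,   12. ]), array([ 808. , -172.8,   12. ])]
base side [array([ 655.9, -133.1,   12. ]), array([ 620.6, -248.5,   12. ]), array([ 771.3, -292.8,   12. ]), array([ 808.1, -178.5,   12. ])]
pad top (array([ 655.1, -185.9,  195.8]), array([2.4, 2.4]))
```

```bash
python3 - <<'E'
from h import *
f=lambda x,y:(310+x/4,205+y/4); g=lambda x,y:(150+x/5,110+y/5)
c=np.array([499.5,222.5]); a=np.arctan2(36,185); Rz=np.array([[np.cos(a),np.sin(a)],[-np.sin(a),np.cos(a)]])
L=lambda X:(Rz@(X[:2]-c)).round(1)
for p in [(385,368),(495,378),(585,337)]: print("side bottom",L(onz("side",g(*p),12)))
for p in [(310,518),(115,425),(385,460)]: print("scene bottom",L(onz("scene",f(*p),12)))
# neck tops: scene top far/right corners, side
for n,p,q in [("slot-55",(300,143),(330,125)),]: pass
for z in (128,140,152):
  print(z,[L(onz("scene",f(*p),z)) for p in [(300,240+10),(197,222),(335,180),(255,160),(392,170),(300,140)]],[L(onz("side",g(*p),z)) for p in [(362,175),(462,105),(568,100)]])
E
```

```text
side bottom [-51.1 -33.9]
side bottom [ -1.7 -63.9]
side bottom [ 53.7 -52.1]
scene bottom [58.8 52.5]
scene bottom [ 60.  -49.7]
scene bottom [ 3.5 66.8]
128 [array([21.3, 14.5]), array([ 30.5, -32.7]), array([-38.,   6.]), array([-30.3, -32.1]), array([-62. ,  25.1]), array([-59. , -21.3])] [array([-50.7, -24.2]), array([14.8, 12.5]), array([65.7, -4.5])]
140 [array([36. , 19.3]), array([ 45. , -26.7]), array([-21.9,  11.1]), array([-14.3, -26.1]), array([-45.2,  29.7]), array([-42.3, -15.6])] [array([-55.2, -40.2]), array([ 9.1, -4.3]), array([ 59.1, -20.9])]
152 [array([50.7, 24.2]), array([ 59.5, -20.7]), array([-5.7, 16.1]), array([  1.7, -20.1]), array([-28.5,  34.3]), array([-25.7,  -9.9])] [array([-59.6, -56.3]), array([  3.5, -21. ]), array([ 52.5, -37.3])]
```

```bash
cat >> h.py <<'E'
def st():
    s=sensors.observe(); r=R.from_quat(s["eef_rot"]).as_matrix(); return s,s["eef_pos"],r
def targ(yaw,flip=False):
    "tool x down, tool y along +-y of frame with yaw"
    x=np.array([0,0,-1.]); y=np.array([-np.sin(yaw),np.cos(yaw),0])*(-1 if flip else 1); return np.column_stack([x,y,np.cross(x,y)])
def plan(p,T):
    s,e,r=st()
    rv=R.from_matrix(r.T@T).as_rotvec()
    d=np.asarray(p)-e
    print("t %.2f F"%s["t"],s["contact_force"].round(1),"w %.1f"%s["width"],"pos",e.round(1),"dworld",d.round(1))
    print("shift now-axes",(r.T@d/40).round(3),"turn",(np.degrees(rv)/6).round(2),"shift after turn",(T.T@d/40).round(3))
E
python3 - <<'E'
from h import *
s,e,r=st(); print(r.round(3))
for f in (False,True): plan([499.5,222.5,420],targ(0.192,f))
E
```

```text
[[-0.     0.362 -0.932]
 [ 0.001 -0.932 -0.362]
 [-1.    -0.001 -0.   ]]
t 0.15 F [ 0.4  0.2 -0.2] w 88.0 pos [ 226.4 -582.3  404.1] dworld [273.1 804.8  15.9]
shift now-axes [ -0.379 -16.28  -13.653] turn [-2.829e+01 -2.000e-02  0.000e+00] shift after turn [-0.398 18.448 10.54 ]
t 0.15 F [ 0.4  0.2 -0.2] w 88.0 pos [ 226.4 -582.3  404.1] dworld [273.1 804.8  15.9]
shift now-axes [ -0.379 -16.28  -13.653] turn [1.71 0.   0.01] shift after turn [ -0.398 -18.448 -10.54 ]
```

```bash
python3 -m crank '0 0 0 0.86 0 0 0;0 0 0 0.85 0 0 0;-0.02 -0.4 -0.24 0 0 0 0;-0.02 -0.84 -0.48 0 0 0 0;-0.02 -0.84 -0.48 0 0 0 0;-0.02 -0.84 -0.48 0 0 0 0;-0.02 -0.84 -0.48 0 0 0 0;-0.02 -0.84 -0.48 0 0 0 0' 40; python3 -m crank '-0.02 -0.84 -0.48 0 0 0 0;-0.02 -0.84 -0.48 0 0 0 0;-0.02 -0.84 -0.48 0 0 0 0;-0.02 -0.84 -0.48 0 0 0 0;-0.02 -0.84 -0.48 0 0 0 0;-0.02 -0.84 -0.48 0 0 0 0;-0.02 -0.84 -0.48 0 0 0 0;-0.02 -0.84 -0.48 0 0 0 0'; python3 -m crank '-0.02 -0.84 -0.48 0 0 0 0;-0.02 -0.84 -0.48 0 0 0 0;-0.02 -0.84 -0.48 0 0 0 0;-0.02 -0.84 -0.48 0 0 0 0;-0.02 -0.84 -0.48 0 0 0 0;-0.02 -0.84 -0.48 0 0 0 0;0 -0.4 -0.24 0 0 0 0;0 0 0 0 0 0 0'
python3 - <<'E'
from h import *
plan([499.5,222.5,420],targ(0.192,True))
s,e,r=st();c=cams.calibration("wrist");E=c["extrinsics"];o=-E[:3,:3].T@E[:3,3]; print(o,"cam in tool",r.T@(o-e), "axes in tool",r.T@E[:3,:3].T)
cv2.imwrite("pics/c1.png",cams.camera("wrist")[:,:,::-1])
E
```

```text
t: 0.82
eef_pos: [295.1, -380.0, 409.3]
eef_rot: [-0.704, -0.068, 0.704, -0.067]
contact_force: [0.9, 0.3, 0.3]
width: 87.8
t: 1.48
eef_pos: [394.7, -86.7, 416.0]
eef_rot: [0.704, 0.068, -0.704, 0.068]
contact_force: [0.3, -0.2, 0.2]
width: 87.9
t: 2.15
eef_pos: [476.7, 151.9, 420.6]
eef_rot: [0.704, 0.069, -0.703, 0.069]
contact_force: [-1.0, -0.5, 0.8]
width: 87.9
t 2.15 F [-1.  -0.5  0.8] w 87.9 pos [476.7 151.9 420.6] dworld [22.8 70.6 -0.6]
shift now-axes [ 0.018 -1.62  -0.902] turn [ 0.03 -0.01  0.01] shift after turn [ 0.016 -1.623 -0.896]
[558.2052124  168.04592202 400.40136601] cam in tool [ 2.03398648e+01  2.37880184e-02 -8.30635954e+01] axes in tool [[ 1.91155474e-04 -3.03015760e-01  9.52985526e-01]
 [ 9.99998962e-01 -1.30313167e-03 -6.14935583e-04]
 [ 1.42820080e-03  9.52984654e-01  3.03015196e-01]]
```

View pics/c1.png

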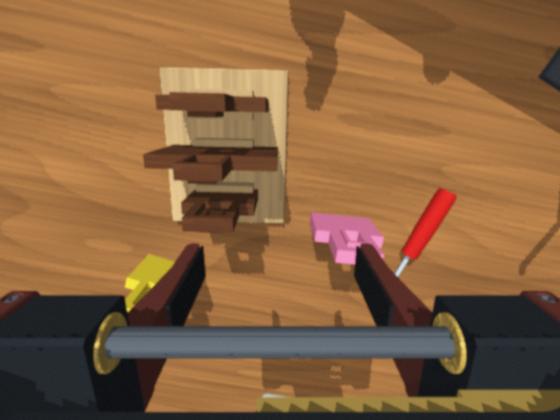

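```bash
cp pics/c1.png pics/c1b.png; python3 - <<'E'
from h import *
import pickle
pickle.dump(cams.calibration("wrist"),open("c1.pkl","wb"))
plan([460,215,420],targ(0.192,True))
E
python3 -m crank '0 -0.82 0.12 0 0 0 0;0 -0.82 0.11 0 0 0 0;0 0 0 0 0 0 0;0 0 0 0 0 0 0'
python3 - <<'E'
from h import *
import pickle
pickle.dump(cams.calibration("wrist"),open("c2.pkl","wb"))
im=cams.camera("wrist")[:,:,::-1]
cv2.imwrite("pics/c2.png",im)
plan([460,215,420],targ(0.192,True))
cv2.imwrite("pics/c2z.png",cv2.resize(im[60:260,200:380],None,fx=4,fy=3,interpolation=cv2.INTER_CUBIC))
c1=cv2.imread("pics/c1.png")
cv2.imwrite("pics/c1z.png",cv2.resize(c1[60:240,135:295],None,fx=4,fy=3,interpolation=cv2.INTER_CUBIC))
E
```

```text
t 2.20 F [-0.2 -0.  -0.4] w 87.8 pos [475.8 150.2 420.3] dworld [-15.8  64.8  -0.3]
shift now-axes [ 0.007 -1.666  0.075] turn [ 0.03  0.01 -0.  ] shift after turn [ 0.008 -1.665  0.08 ]
t: 2.53
eef_pos: [453.4, 211.1, 420.5]
eef_rot: [-0.704, -0.068, 0.704, -0.068]
contact_force: [0.3, 0.2, 0.3]
width: 87.7
t 2.58 F [ 0.1 -0.4 -0.3] w 87.7 pos [453.8 210.5 420.5] dworld [ 6.2  4.5 -0.5]
shift now-axes [ 0.012 -0.081 -0.174] turn [ 0.    0.01 -0.01] shift after turn [ 0.012 -0.081 -0.174]
```

View pics/c2.png

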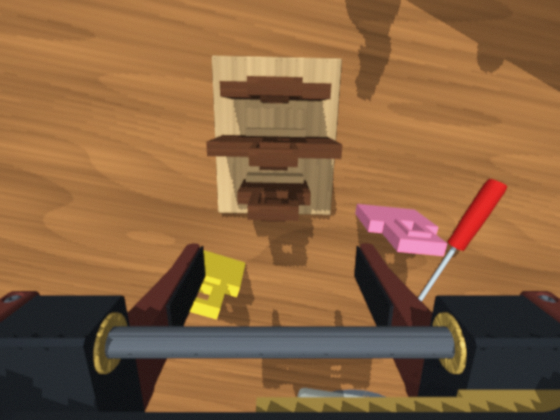

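View pics/c2z.png

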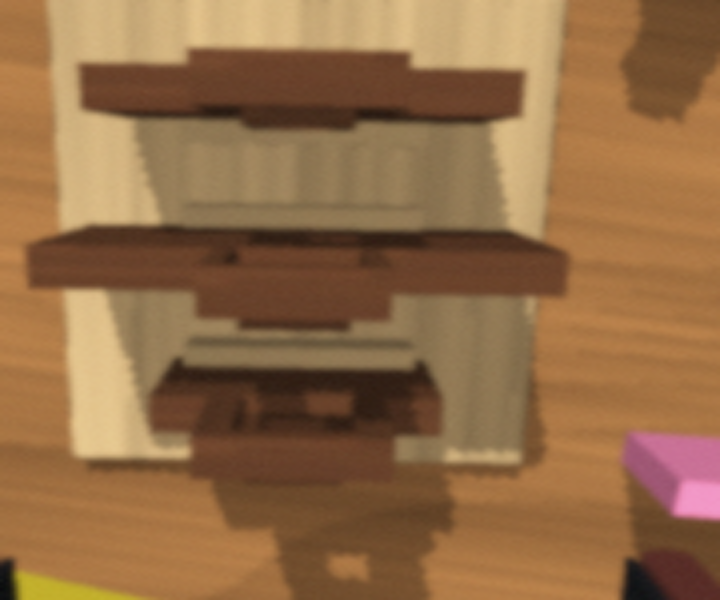

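View pics/c1z.png

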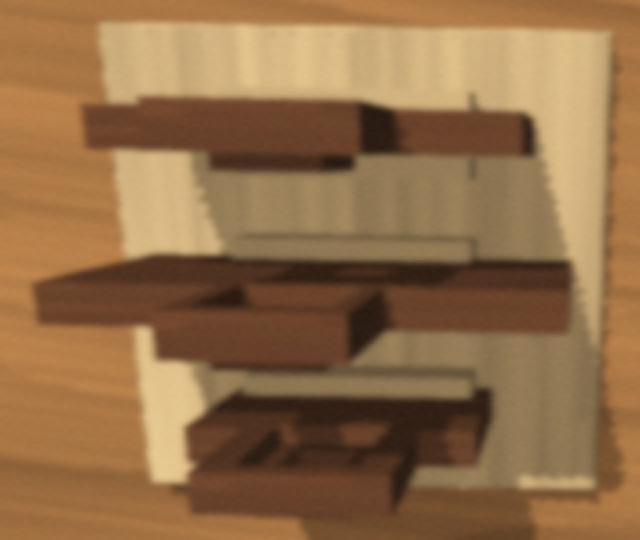

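```bash
python3 - <<'E'
from h import *
import pickle
C1=pickle.load(open("c1.pkl","rb"));C2=pickle.load(open("c2.pkl","rb"))
p1=lambda X,Y:(135+X/4,60+Y/3); p2=lambda X,Y:(200+X/4,60+Y/3)
c=np.array([499.5,222.5]); a=0.192
Rz=np.array([[np.cos(a),np.sin(a)],[-np.sin(a),np.cos(a)]])
for nm,q1,q2 in [("L",[(157,358),(350,362)],[(197,318),(392,318)]),("M",[(140,150),(362,152)],[(188,107),(410,107)]),("S",[(190,510),(392,514)],[(190,478),(394,480)])]:
    P=[tri(("wrist",p1(*u),C1),("wrist",p2(*v),C2)) for u,v in zip(q1,q2)]
    for X in P: print(nm,X, (Rz@(X[0][:2]-c)).round(1))
    z={"L":152,"M":140,"S":128}[nm]
    print(" plane",[(Rz@(onz("wrist",p1(*u),z,C1)[:2]-c)).round(1) for u in q1],[(Rz@(onz("wrist",p2(*u),z,C2)[:2]-c)).round(1) for u in q2])
    D=P[1][0]-P[0][0]; print(" yaw",np.arctan2(D[0],-D[1]), "w",np.linalg.norm(D))
# rack far edges c2
for p in [(50,0),(565,0),(75,458),(523,462)]: print((Rz@(onz("wrist",p2(*p),12,C2)[:2]-c)).round(1))
for p in [(100,22),(612,32),(152,482),(595,490)]: print((Rz@(onz("wrist",p1(*p),12,C1)[:2]-c)).round(1))
E
```

```text
L (array([486. , 243. , 144.6]), array([0.5, 0.5])) [-9.3 22.7]
L (array([493.4, 202.9, 145.3]), array([1., 1.])) [ -9.7 -18.1]
 plane [array([-8.2, 20.1]), array([ -9.2, -19.5])] [array([-7.6, 22. ]), array([ -7.6, -17.5])]
 yaw 0.18248564988836077 w 40.78308472884315
M (array([540.5, 254.7, 134.4]), array([0.4, 0.4])) [46.4 23.8]
M (array([549. , 210.3, 132.4]), array([0.6, 0.6])) [ 46.3 -21.4]
 plane [array([46.1, 21.8]), array([ 45.6, -22.8])] [array([46.5, 23.3]), array([ 46.5, -20.8])]
 yaw 0.189152796426262 w 45.25052485883449
S (array([429.9, 237.9, 119.7]), array([0.3, 0.3])) [-65.4  28.4]
S (array([438.6, 189.3, 120.4]), array([0.6, 0.6])) [-66.1 -21. ]
 plane [array([-62.4,  25.6]), array([-63.7, -22.3])] [array([-62.1,  27.5]), array([-62.7, -20.3])]
 yaw 0.17713611517670275 w 49.377525251879526
[90.4 74.3]
[ 90.3 -73.4]
[-94.3  78.2]
[-96.2 -70.8]
[93.  71.8]
[ 89.7 -76.1]
[-95.3  76.2]
[-98.8 -72.2]
```

```bash
cat >> h.py <<'E'
C=np.array([499.5,222.5]); A=0.187
def rk(x,y): return C+np.array([x*np.cos(A)-y*np.sin(A),x*np.sin(A)+y*np.cos(A)])
E
python3 - <<'E'
from h import *
plan([*rk(-2.5,1.5),295],targ(A,True))
for n,a,b in [("knob",(247,196),(236,360)),("water",(188,262),(385,133)),("pink",(345,262),(226,231)),]: print(n,tri(("scene",a),("side",b)))
E
```

```text
t 2.58 F [ 0.1 -0.4 -0.3] w 87.7 pos [453.8 210.5 420.5] dworld [  43.    13.  -125.5]
shift now-axes [ 3.136 -0.117 -1.119] turn [ 0.05  0.01 -0.01] shift after turn [ 3.137 -0.12  -1.116]
knob (array([ 402.1, -305.5,    5.9]), array([0.3, 0.3]))
water (array([812.6,  62.5, 195.9]), array([0.5, 0.5]))
pink (array([419.5,  63. , -25. ]), array([16.8, 16.8]))
```

```bash
python3 -m crank '0 -0.06 -0.56 0.05 0 0 0;0 -0.06 -0.56 0 0 0 0;0.9 0 0 0 0 0 0;0.8 0 0 0 0 0 0;0 0 0 0 0 0 0;0 0 0 0 0 0 0'
python3 - <<'E'
from h import *
plan([*rk(-2.5,1.5),295],targ(A,True))
im=cams.camera("wrist")[:,:,::-1]
cv2.imwrite("pics/d1.png",im)
E
```

```text
t: 3.08
eef_pos: [497.1, 222.8, 351.6]
eef_rot: [-0.703, -0.065, 0.706, -0.066]
contact_force: [0.5, -0.7, 0.7]
width: 88.0
t 3.08 F [ 0.5 -0.7  0.7] w 88.0 pos [497.1 222.8 351.6] dworld [ -0.3   0.7 -56.6]
shift now-axes [ 1.414 -0.02  -0.002] turn [-0.02  0.04 -0.01] shift after turn [ 1.414 -0.018  0.004]
```

View pics/d1.png

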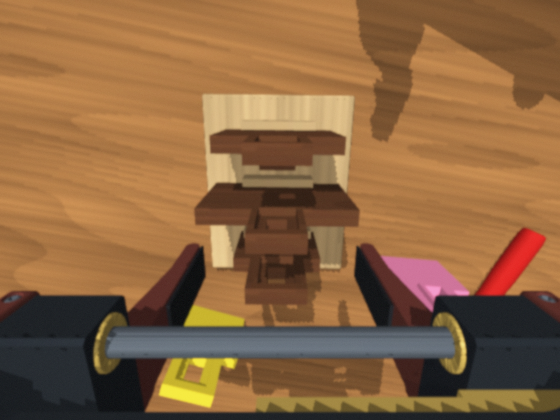

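The largest board's neck top is at about (277,238), centred between the fingers (205 and 355), so I'm going down and closing.

```bash
python3 -m crank '0.5 0 0 0 0 0 0;0.5 0 0 0 0 0 0;0.41 0 0 0 0 0 0;0 0 0 0 0 0 0;0 0 0 0 0 0 255;0 0 0 0 0 0 255;0 0 0 0 0 0 255;0 0 0 0 0 0 255' 45;python3 -m crank '0 0 0 0 0 0 255;0 0 0 0 0 0 255;0 0 0 0 0 0 255'
python3 - <<'E'
from h import *
plan([*rk(-2.5,1.5),295],targ(A,True))
im=cams.camera("wrist")[:,:,::-1]
cv2.imwrite("pics/d2.png",im)
E
```

```text
t: 3.8
eef_pos: [497.8, 224.7, 297.8]
eef_rot: [0.705, 0.066, -0.703, 0.066]
contact_force: [-0.4, 0.1, 0.3]
width: 64.6
t: 4.05
eef_pos: [497.3, 224.6, 296.6]
eef_rot: [0.704, 0.066, -0.704, 0.066]
contact_force: [0.1, -0.1, 0.0]
width: 44.5
t 4.05 F [ 0.1 -0.1  0. ] w 44.5 pos [497.3 224.6 296.6] dworld [-0.5 -1.1 -1.6]
shift now-axes [0.039 0.025 0.019] turn [-0. -0.  0.] shift after turn [0.039 0.025 0.019]
```

View pics/d2.png

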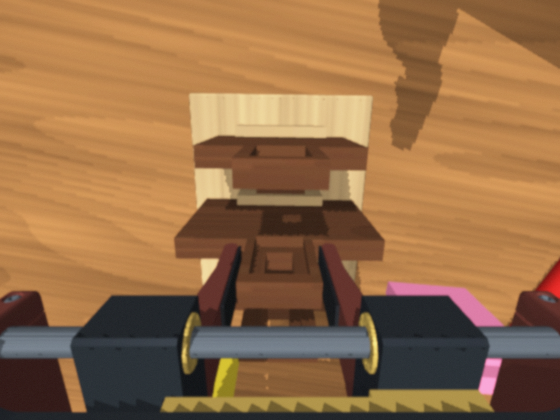

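```bash
python3 -m crank '0 0 0 0 0 0 255;0 0 0 0 0 0 255;0 0 0 0 0 0 255;-0.3 0 0 0 0 0 255;-0.8 0 0 0 0 0 255;-0.8 0 0 0 0 0 255;-0.8 0 0 0 0 0 255;-0.6 0 0 0 0 0 255'
python3 - <<'E'
from h import *
im=cams.camera("wrist")[:,:,::-1]
cv2.imwrite("pics/d3.png",im)
im=cams.camera("side")[:,:,::-1]
cv2.imwrite("pics/d3s.png",im)
# target pre-hook: 70 in front of tip centre, hook yaw -.305
h=-0.305; tip=np.array([562.2,-162.8]); p=tip-70*np.array([np.cos(h),np.sin(h)])
plan([*p,428],targ(h,True))
E
```

```text
t: 4.77
eef_pos: [497.3, 224.5, 431.4]
eef_rot: [0.705, 0.066, -0.703, 0.066]
contact_force: [0.2, 0.8, -0.9]
width: 39.8
t 4.87 F [ 1.5 -0.1 -1.8] w 39.5 pos [498.2 224.9 433.2] dworld [  -2.7 -366.7   -5.2]
shift now-axes [0.101 8.996 1.768] turn [ 4.69 -0.07  0.03] shift after turn [ 0.13   8.765 -2.688]
```

View pics/d3.png

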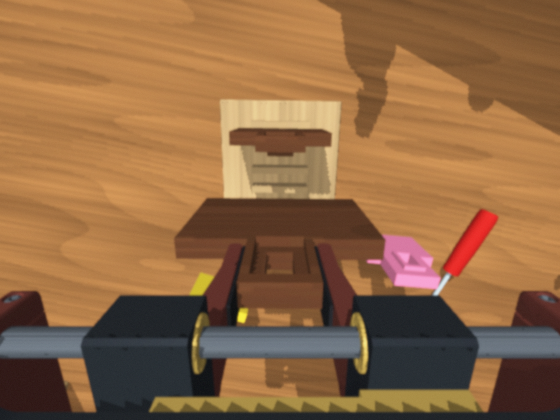

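View pics/d3s.png

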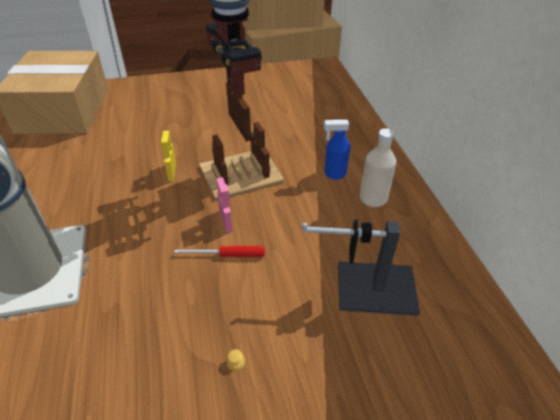

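```bash
python3 -m crank '0 0.5 0.1 0 0 0 255;0 0.9 0.18 0 0 0 255;0 0.9 0.18 0 0 0 255;0 0.9 0.18 0 0 0 255;0 0.9 0.18 0 0 0 255;0 0.9 0.18 0 0 0 255;0 0.9 0.18 0 0 0 255;0 0.9 0.18 0 0 0 255';python3 -m crank '0 0.9 0.18 0 0 0 255;0 0.9 0.17 0 0 0 255;0 0.4 0.06 0.69 0 0 255;0 0 0 0.8 0 0 255;0 0 0 0.8 0 0 255;0 0 0 0.8 0 0 255;0 0 0 0.8 0 0 255;0 0 0 0.8 0 0 255'; python3 -m crank '0 0 0 0 0 0 255;0 0 0 0 0 0 255'
cat >> h.py <<'E'
H=-0.305; TIP=np.array([562.2,-162.8])
def hk(x,y=0): return TIP+np.array([np.cos(H)*x-np.sin(H)*y,np.sin(H)*x+np.cos(H)*y])
E
python3 - <<'E'
from h import *
import pickle
pickle.dump(cams.calibration("wrist"),open("e1.pkl","wb"))
im=cams.camera("wrist")[:,:,::-1]
cv2.imwrite("pics/e1.png",im)
plan([*hk(-70),428],targ(H,True))
E
```

```text
t: 5.53
eef_pos: [493.3, -54.4, 427.2]
eef_rot: [-0.703, -0.066, 0.705, -0.066]
contact_force: [0.9, -0.4, -1.5]
width: 39.7
t: 6.2
eef_pos: [493.8, -142.3, 427.0]
eef_rot: [-0.698, 0.109, 0.7, 0.109]
contact_force: [-0.8, 0.4, -1.7]
width: 39.6
t: 6.37
eef_pos: [494.0, -142.2, 427.4]
eef_rot: [-0.698, 0.106, 0.7, 0.107]
contact_force: [-0.3, -0.6, -0.8]
width: 39.9
t 6.42 F [-0.6 -0.3 -1.2] w 39.8 pos [ 494.1 -142.2  427.6] dworld [1.3 0.5 0.4]
shift now-axes [-0.011 -0.02  -0.027] turn [ 0.03  0.01 -0.  ] shift after turn [-0.011 -0.021 -0.027]
```

View pics/e1.png

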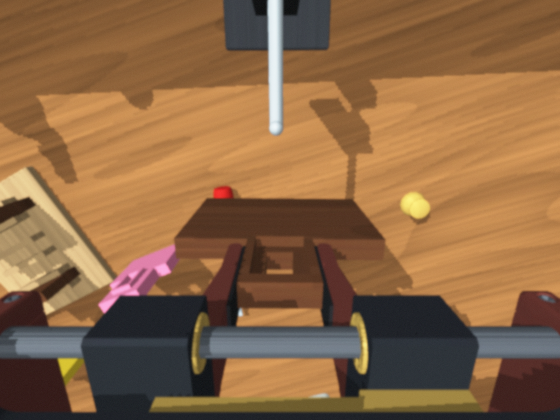

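```bash
cat >> h.py <<'E'
def rodmeas(im,cal,e,r,rows,z=170.,verbose=True):
    "im BGR; rod white-ish: find centre column per row near centre; returns points in tool frame"
    hsv=cv2.cvtColor(im,cv2.COLOR_BGR2HSV); m=(hsv[:,:,1]<60)&(hsv[:,:,2]>140); out=[]
    for v in rows:
        u=np.where(m[v,230:330])[0]+230
        if len(u)<3: continue
        P=onz("wrist",((u.min()+u.max())/2,v),z,cal); q=r.T@(P-e); out.append((v,u.min(),u.max(),*q[1:].round(1),*P[:2].round(1)))
    return out
E
python3 - <<'E'
from h import *
import pickle
cal=pickle.load(open("e1.pkl","rb")); s,e,r=st()
o=rodmeas(cv2.imread("pics/e1.png"),cal,e,r,range(2,138,8))
for x in o: print(*x)
o=np.array(o)[1:-3]; k=np.polyfit(o[:,5],o[:,6],1); print("rod yaw",np.arctan(k[0]),"fit y tool vs z", np.polyfit(o[:,4],o[:,3],1))
print("tip top z185",r.T@(onz("wrist",(275.5,125),185,cal)-e))
print("tip tri",tri(("wrist",(275.5,125),cal),("scene",(229,174)),("side",(304.4,223.6))))
E
```

```text
2 268 281 -2.8 -151.6 639.4 -184.5
10 267 281 -3.2 -147.0 635.1 -182.8
18 268 281 -2.9 -142.3 630.5 -181.7
26 268 281 -2.9 -137.5 626.0 -180.2
34 268 281 -3.0 -132.7 621.4 -178.8
42 268 281 -3.0 -127.8 616.7 -177.3
50 268 281 -3.0 -122.8 612.0 -175.8
58 268 281 -3.1 -117.8 607.2 -174.2
66 268 281 -3.1 -112.7 602.3 -172.7
74 268 281 -3.1 -107.5 597.3 -171.1
82 268 281 -3.2 -102.2 592.3 -169.5
90 269 282 -2.5 -96.9 587.0 -168.6
98 269 282 -2.5 -91.5 581.8 -166.9
106 269 282 -2.5 -86.0 576.6 -165.3
114 269 282 -2.6 -80.4 571.3 -163.6
122 269 282 -2.6 -74.7 565.9 -161.9
130 269 281 -3.0 -68.9 560.5 -159.8
rod yaw -0.2942893685193901 fit y tool vs z [ 0.00760566 -2.03104966]
tip top z185 [242.46410883  -2.42173111 -73.21052029]
tip tri (array([ 563.2, -161.9,  184.5]), array([1.3, 0.7, 1. ]))
```

```bash
python3 -m crank '0.5 -0.07 0 -0.1 0 0 255;0.5 0 0 0 0 0 255;0.5 0 0 0 0 0 255;0.41 0 0 0 0 0 255;0 0 0 0 0 0 255;0 0 0 0 0 0 255'
python3 - <<'E'
from h import *
import pickle
s,e,r=st();print(e,s["contact_force"])
cal=cams.calibration("wrist");pickle.dump((cal,e,r),open("e2.pkl","wb"))
im=cams.camera("wrist")[:,:,::-1].copy();cv2.imwrite("pics/e2.png",im)
im2=cams.camera("side")[:,:,::-1];cv2.imwrite("pics/e2s.png",cv2.resize(im2[170:330,230:430],None,fx=4,fy=3.5,interpolation=cv2.INTER_CUBIC))
o=rodmeas(im,cal,e,r,range(2,138,16))
for x in o: print(*x)
E
```

```text
t: 6.92
eef_pos: [495.1, -139.5, 351.2]
eef_rot: [-0.699, 0.103, 0.7, 0.103]
contact_force: [0.2, -0.4, -0.8]
width: 40.0
[ 495.06533379 -139.50899475  351.2410592 ] [ 0.24031106 -0.41220622 -0.84434189]
2 271 291 1.1 -129.7 618.5 -177.9
18 271 291 1.1 -123.4 612.5 -176.1
34 271 290 0.9 -116.9 606.3 -174.0
50 271 290 0.9 -110.2 599.9 -172.0
66 271 290 0.9 -103.3 593.3 -170.0
82 271 290 0.9 -96.2 586.5 -168.0
98 272 290 1.1 -88.9 579.5 -166.1
114 272 291 1.4 -81.4 572.2 -164.2
130 272 289 0.9 -73.6 564.9 -161.5
```

View pics/e2.png

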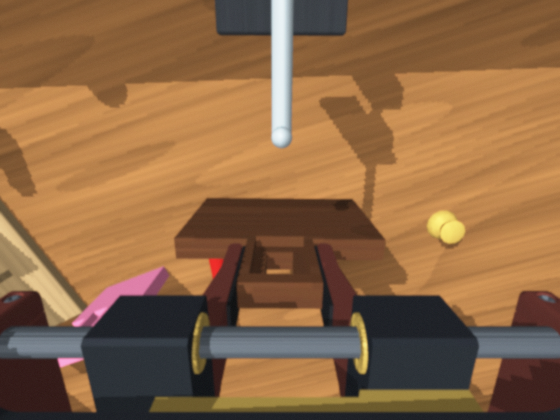

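View pics/e2s.png

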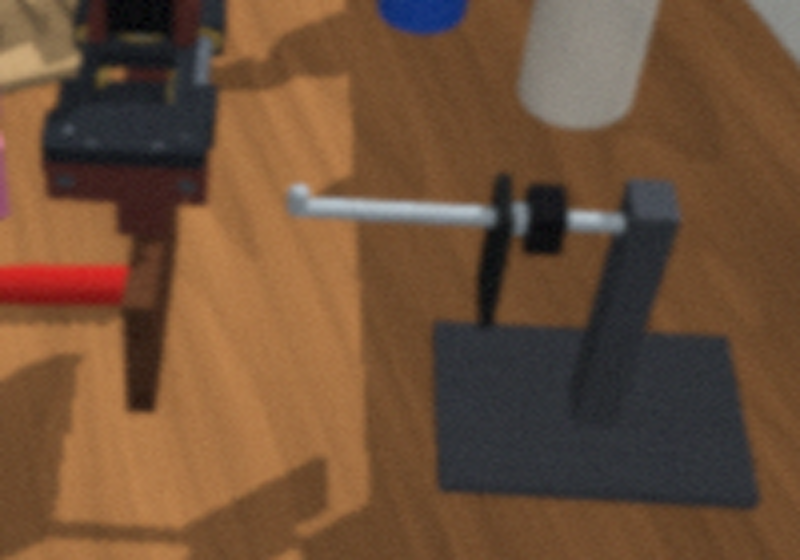

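```bash
python3 -m crank '0 0.01 -0.5 0 0 0 255;0 0 -0.5 0 0 0 255;0 0 -0.3 0 0 0 255;0 0 -0.2 0 0 0 255;0 0 -0.2 0 0 0 255;0 0 0 0 0 0 255'
python3 - <<'E'
from h import *
s,e,r=st();print(e,s["contact_force"], "to tip", r.T@(np.array([*TIP,0])-e))
im=cams.camera("wrist")[:,:,::-1].copy();cv2.imwrite("pics/e3.png",im)
im2=cams.camera("side")[:,:,::-1];cv2.imwrite("pics/e3s.png",cv2.resize(im2[170:330,230:430],None,fx=4,fy=3.5,interpolation=cv2.INTER_CUBIC))
E
```

```text
t: 7.52
eef_pos: [561.3, -160.1, 352.6]
eef_rot: [0.7, -0.104, -0.699, -0.103]
contact_force: [-0.0, -0.1, -1.4]
width: 39.7
[ 561.33445023 -160.06765032  352.6281678 ] [-0.01036253 -0.08753856 -1.35044761] to tip [352.6307731    2.35621553  -0.90870734]
```

View pics/e3.png

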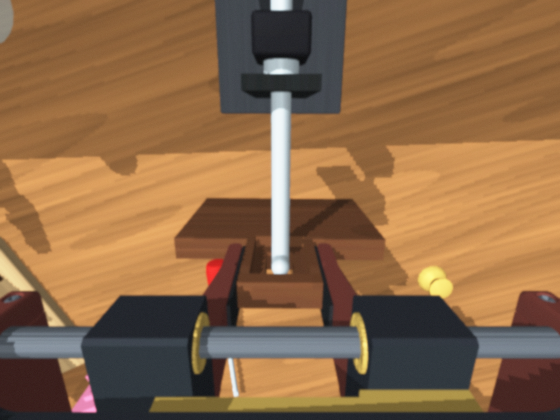

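View pics/e3s.png

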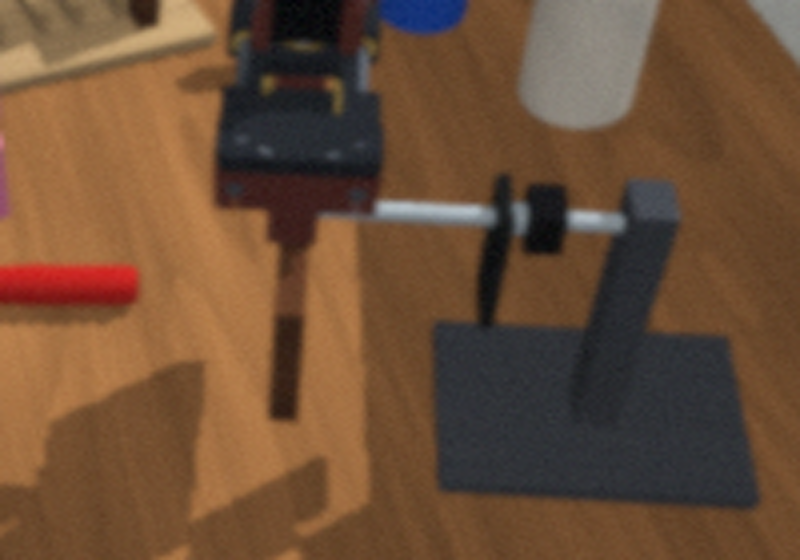

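```bash
python3 -m crank '0 0.01 -0.25 0 0 0 255;0 0 -0.25 0 0 0 255;0 0 -0.25 0 0 0 255;0 0 -0.1 0 0 0 255;0.2 0 0 0 0 0 255;0.1 0 0 0 0 0 255;0 0 0 0 0 0 255;0 0 0 0 0 0 255'
python3 - <<'E'
from h import *
s,e,r=st();print(e,s["contact_force"], "to tip", r.T@(np.array([*TIP,0])-e))
im=cams.camera("wrist")[:,:,::-1].copy();cv2.imwrite("pics/e4.png",im)
E
```

```text
t: 8.28
eef_pos: [592.2, -169.8, 339.0]
eef_rot: [-0.699, 0.104, 0.7, 0.104]
contact_force: [-0.5, 0.4, -1.0]
width: 39.6
[ 592.15199395 -169.8155674   338.96740205] [-0.5186772   0.37409915 -0.9561346 ] to tip [339.02917592   1.97162915  30.00950408]
```

View pics/e4.png

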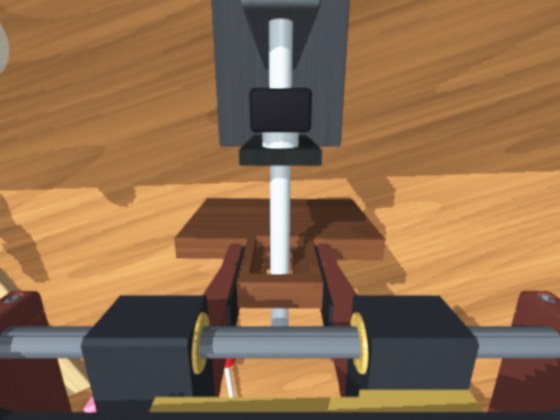

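```bash
python3 -m crank '0.05 0 0 0 0 0 255;0 0 0 0 0 0 255;0 0 0 0 0 0 255'; python3 -m crank '0.03 0 0 0 0 0 255;0 0 0 0 0 0 255;0 0 0 0 0 0 255';  python3 -m crank '0.02 0 0 0 0 0 255;0 0 0 0 0 0 255;0 0 0 0 0 0 255'
```

```text
t: 8.58
eef_pos: [592.6, -170.0, 337.9]
eef_rot: [-0.699, 0.104, 0.699, 0.104]
contact_force: [-0.3, -0.2, -0.4]
width: 39.8
t: 8.83
eef_pos: [592.6, -170.0, 336.7]
eef_rot: [-0.699, 0.104, 0.699, 0.104]
contact_force: [0.3, 0.4, -0.9]
width: 39.6
t: 9.08
eef_pos: [592.7, -170.0, 335.8]
eef_rot: [-0.699, 0.104, 0.7, 0.104]
contact_force: [-0.1, -0.5, 0.3]
width: 40.2
```

```bash
python3 -m crank '0.02 0 0 0 0 0 255;0 0 0 0 0 0 255;0 0 0 0 0 0 255'; python3 -m crank '0 0 -0.3 0 0 0 255;0 0 -0.2 0 0 0 255;0 0 0 0 0 0 255;0 0 0 0 0 0 255'
python3 - <<'E'
from h import *
import pickle
s,e,r=st();print(e,s["contact_force"], "to tip", r.T@(np.array([*TIP,0])-e))
cal=cams.calibration("wrist")
im=cams.camera("wrist")[:,:,::-1].copy();cv2.imwrite("pics/e5.png",im)
cv2.imwrite("pics/e5z.png",cv2.resize(im[120:320,200:360],None,fx=4,fy=3,interpolation=cv2.INTER_CUBIC))
E
```

```text
t: 9.33
eef_pos: [592.7, -170.0, 335.3]
eef_rot: [0.7, -0.104, -0.699, -0.104]
contact_force: [0.0, -0.3, 1.9]
width: 39.8
t: 9.67
eef_pos: [612.5, -176.0, 335.3]
eef_rot: [0.7, -0.104, -0.699, -0.104]
contact_force: [1.1, -0.8, 2.3]
width: 40.0
[ 612.46385289 -175.96431973  335.27287173] [ 1.06906582 -0.76746402  2.30516328] to tip [335.18309044   1.96973268  52.49827406]
```

View pics/e5z.png

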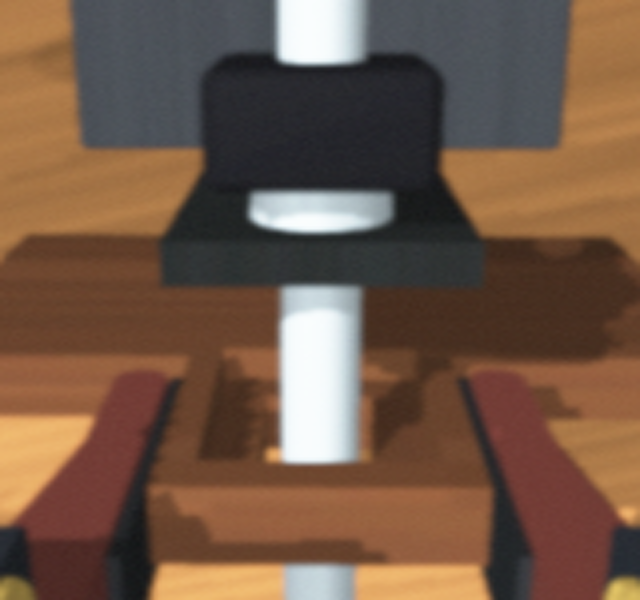

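```bash
python3 - <<'E'
from h import *
s,e,r=st()
print(r.T@(onz("wrist",(280,120+285/3),185)-e), r.T@(onz("wrist",(280,120+485/3),191)-e))
E
```

```text
[150.34137746   0.53753152 -38.64453707] [144.30183599   0.50048304  -8.49087464]
```

```bash
python3 -m crank '0 0 -0.3 0 0 0 255;0 0 -0.3 0 0 0 255;0 0 0 0 0 0 255;0 0 0 0 0 0 255'; python3 -m crank '0 0 -0.05 0 0 0 255;0 0 0 0 0 0 255;0 0 0 0 0 0 255';python3 -m crank '0 0 -0.03 0 0 0 255;0 0 0 0 0 0 255;0 0 0 0 0 0 255'
```

```text
t: 10.05
eef_pos: [635.0, -182.8, 335.3]
eef_rot: [0.7, -0.104, -0.699, -0.104]
contact_force: [1.9, -0.2, 2.2]
width: 39.1
t: 10.3
eef_pos: [636.1, -183.1, 335.2]
eef_rot: [-0.699, 0.104, 0.7, 0.104]
contact_force: [-1.5, 0.8, 4.3]
width: 39.6
t: 10.55
eef_pos: [637.3, -183.5, 335.2]
eef_rot: [-0.699, 0.104, 0.7, 0.104]
contact_force: [-2.5, 1.0, 5.6]
width: 39.5
```

```bash
python3 - <<'E'
from h import *
s,e,r=st();print((r.T@s["contact_force"]).round(1))
im=cams.camera("wrist")[:,:,::-1].copy()
cv2.imwrite("pics/e6z.png",cv2.resize(im[120:320,200:360],None,fx=4,fy=3,interpolation=cv2.INTER_CUBIC))
E
```

```text
[-5.6 -0.2  2.7]
```

View pics/e6z.png

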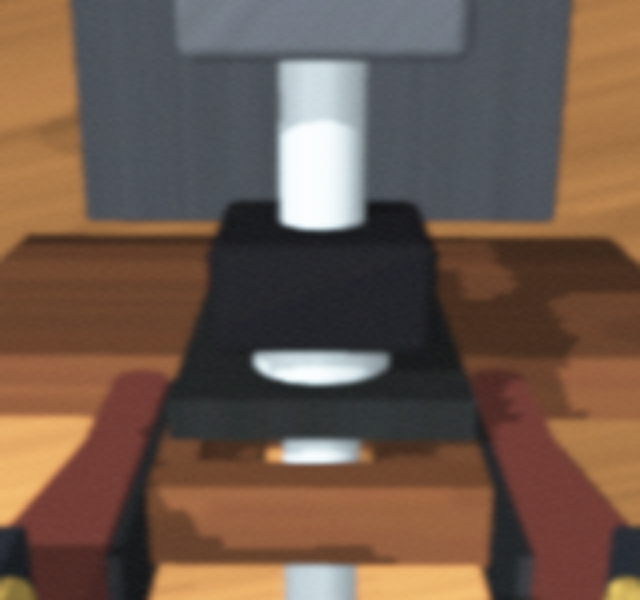

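```bash
python3 - <<'E'
from h import *
s,e,r=st();print((r.T@s["contact_force"]).round(1),s["wrist_torque"])
im2=cams.camera("side")[:,:,::-1];cv2.imwrite("pics/e6s.png",cv2.resize(im2[190:330,280:420],None,fx=5,fy=4,interpolation=cv2.INTER_CUBIC))
b=lambda z,x:proj("wrist",e+r@np.array([e[2]-z,0,x]))
print(b(191,-8.5),b(185,-8.5), r.T@(onz("wrist",(280,265.7),185)-e))
E
```

```text
[-5.8  0.4  2.9] [0.15336443 0.4198254  0.02540211]
[278.9644726  281.71943703] [278.98525049 275.02283529] [150.19235434   0.48662747 -13.4541835 ]
```

View pics/e6s.png

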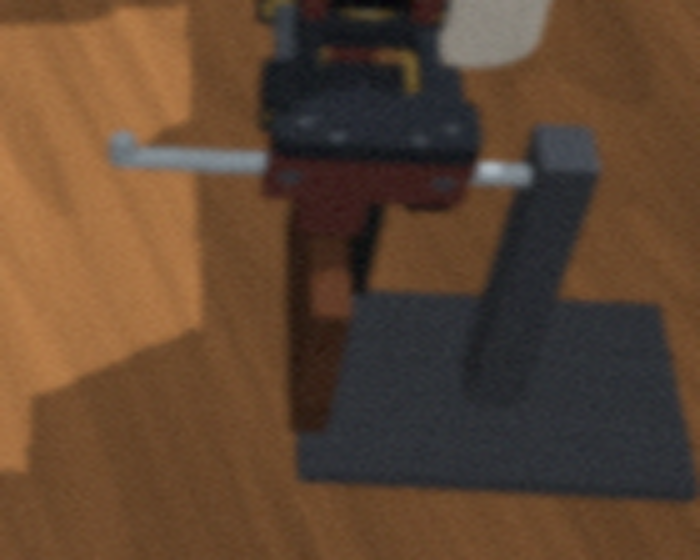

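```bash
python3 -m crank '-0.015 0 -0.03 0 0 0 255;0 0 0 0 0 0 255;0 0 0 0 0 0 255'; python3 -m crank '0 0 -0.05 0 0 0 255;0 0 0 0 0 0 255;0 0 0 0 0 0 255'; python3 -m crank '0 0 -0.03 0 0 0 255;0 0 0 0 0 0 255;0 0 0 0 0 0 255'
python3 - <<'E'
from h import *
s,e,r=st();print((r.T@s["contact_force"]).round(1),s["wrist_torque"])
im=cams.camera("wrist")[:,:,::-1].copy()
cv2.imwrite("pics/e7z.png",cv2.resize(im[120:320,200:360],None,fx=4,fy=3,interpolation=cv2.INTER_CUBIC))
E
```

```text
t: 10.9
eef_pos: [638.8, -183.9, 335.3]
eef_rot: [-0.699, 0.104, 0.7, 0.104]
contact_force: [-1.6, -0.5, -0.0]
width: 40.1
t: 11.15
eef_pos: [641.1, -184.6, 335.4]
eef_rot: [0.7, -0.104, -0.699, -0.104]
contact_force: [0.8, -0.3, -1.0]
width: 39.9
t: 11.4
eef_pos: [641.8, -184.9, 335.4]
eef_rot: [-0.699, 0.104, 0.7, 0.104]
contact_force: [-1.3, 0.3, -0.7]
width: 39.9
[0.7 0.1 1.3] [0.17144375 0.35372634 0.07809362]
```

View pics/e7z.png

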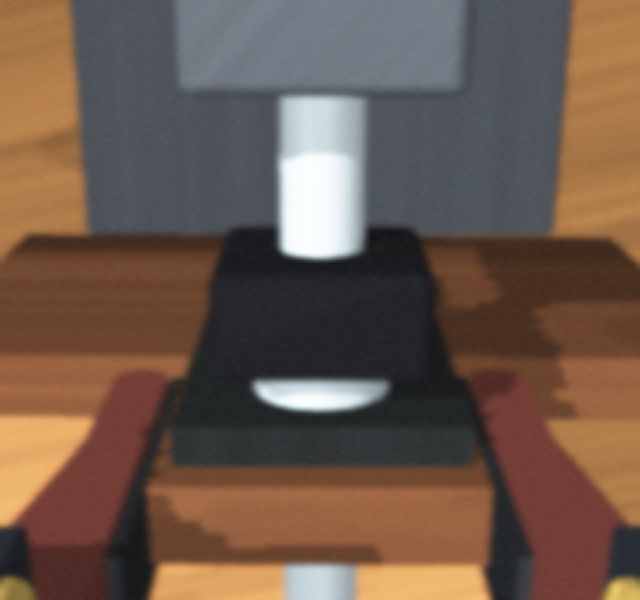

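```bash
for i in 1; do python3 -m crank '0 0 -0.04 0 0 0 255;0 0 0 0 0 0 255;0 0 0 0 0 0 255'; python3 -c "
from h import *
s,e,r=st();print((r.T@s['contact_force']).round(1))"; done;  python3 -m crank '0 0 -0.03 0 0 0 255;0 0 0 0 0 0 255;0 0 0 0 0 0 255'; python3 -c "
from h import *
s,e,r=st();print((r.T@s['contact_force']).round(1))"
```

```text
t: 11.7
eef_pos: [643.0, -185.2, 335.3]
eef_rot: [-0.699, 0.103, 0.7, 0.104]
contact_force: [-5.5, 1.1, 0.3]
width: 39.7
[-0.3  0.5  5.6]
t: 11.95
eef_pos: [643.9, -185.4, 335.4]
eef_rot: [-0.698, 0.103, 0.701, 0.104]
contact_force: [-6.1, 2.3, 2.3]
width: 39.5
[-2.3 -0.4  6.5]
```

```bash
python3 -m crank '0 0 -0.03 0 0 0 255;0 0 0 0 0 0 255;0 0 0 0 0 0 255'; python3 -c "
from h import *
s,e,r=st();print((r.T@s['contact_force']).round(1))"
```

```text
t: 12.2
eef_pos: [644.7, -185.7, 335.4]
eef_rot: [-0.698, 0.103, 0.701, 0.104]
contact_force: [-8.5, 2.1, 3.6]
width: 39.6
[-3.6  0.5  8.8]
```

```bash
python3 -m crank '0 0 -0.025 0 0 0 255;0 0 0 0 0 0 255;0 0 0 0 0 0 255'; python3 -c "
from h import *
s,e,r=st();print((r.T@s['contact_force']).round(1))"
```

```text
t: 12.45
eef_pos: [645.4, -185.9, 335.3]
eef_rot: [-0.697, 0.103, 0.702, 0.104]
contact_force: [-10.1, 2.6, 4.3]
width: 40.0
[-4.2  0.5 10.5]
```

```bash
python3 -m crank '0 0 0 0 0 0 255;0 0 0 0 0 0 255;0 0 0 0 0 0 255;0 0 0 0 0 0 255;0 0 0 0 0 0 255;0 0 0 0 0 0 255;0 0 0 0 0 0 255;0 0 0 0 0 0 255';python3 -m crank '0 0 0 0 0 0 255;0 0 0 0 0 0 255;0 0 0 0 0 0 255;0 0 0 0 0 0 255'
python3 - <<'E'
from h import *
s,e,r=st();print((r.T@s["contact_force"]).round(1),s["wrist_torque"])
im=cams.camera("wrist")[:,:,::-1].copy()
cv2.imwrite("pics/e8z.png",cv2.resize(im[120:320,200:360],None,fx=4,fy=3,interpolation=cv2.INTER_CUBIC))
im2=cams.camera("side")[:,:,::-1];cv2.imwrite("pics/e8s.png",cv2.resize(im2[190:330,280:420],None,fx=5,fy=4,interpolation=cv2.INTER_CUBIC))
E
```

```text
t: 13.12
eef_pos: [645.4, -185.9, 335.3]
eef_rot: [-0.697, 0.103, 0.702, 0.104]
contact_force: [-9.5, 2.8, 5.5]
width: 39.8
t: 13.45
eef_pos: [645.4, -185.9, 335.3]
eef_rot: [-0.697, 0.103, 0.701, 0.104]
contact_force: [-10.5, 2.9, 4.1]
width: 39.6
[-4.1  0.3 11. ] [0.59692937 1.6698951  0.0548923 ]
```

View pics/e8z.png

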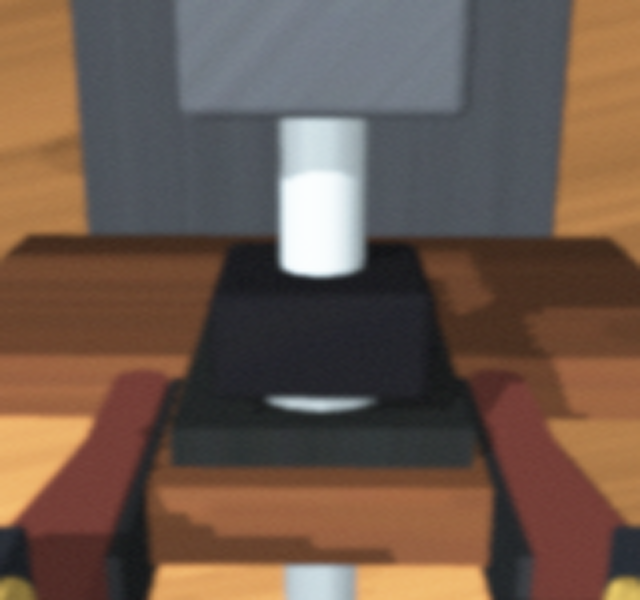

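View pics/e8s.png

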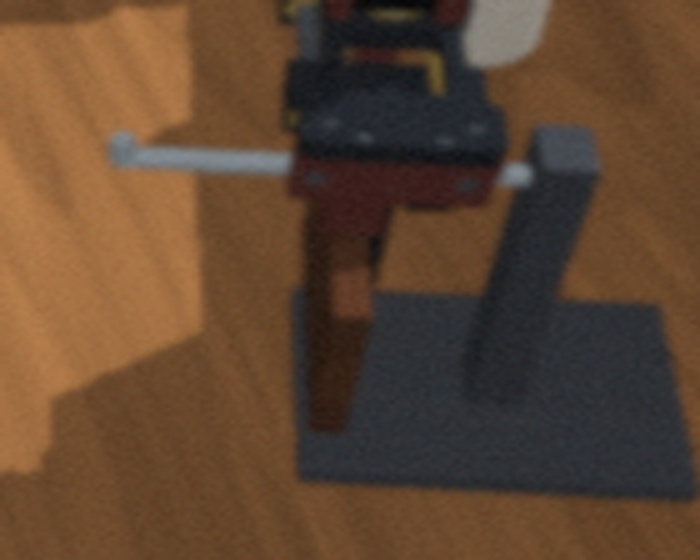

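```bash
python3 -m crank '0 0 0.04 0 0 0 255;0 0 0.02 0 0 0 255;0 0 0 0 0 0 255;0 0 0 0 0 0 150;0 0 0 0 0 0 100;0 0 0 0 0 0 40;0 0 0 0 0 0 0;0 0 0 0 0 0 0'; python3 -m crank '0 0 0 0 0 0 0;0 0 0 0 0 0 0;-0.3 0 0 0 0 0 0;-0.9 0 0 0 0 0 0;-0.9 0 0 0 0 0 0;-0.4 0 0 0 0 0 0;0 0 0 0 0 0 0;0 0 0 0 0 0 0'
python3 - <<'E'
from h import *
im=cams.camera("wrist")[:,:,::-1].copy();cv2.imwrite("pics/f1.png",im)
im2=cams.camera("side")[:,:,::-1];cv2.imwrite("pics/f1s.png",cv2.resize(im2[190:330,280:420],None,fx=5,fy=4,interpolation=cv2.INTER_CUBIC))
s,e,r=st();print(s["contact_force"])
E
```

```text
t: 14.22
eef_pos: [644.9, -185.8, 336.0]
eef_rot: [0.7, -0.104, -0.699, -0.104]
contact_force: [-1.1, 0.2, 0.7]
width: 62.8
t: 14.88
eef_pos: [644.6, -185.7, 437.6]
eef_rot: [0.701, -0.104, -0.698, -0.103]
contact_force: [0.0, -0.5, -0.0]
width: 87.7
[-0.92416192  0.8015141  -0.20952045]
```

View pics/f1.png

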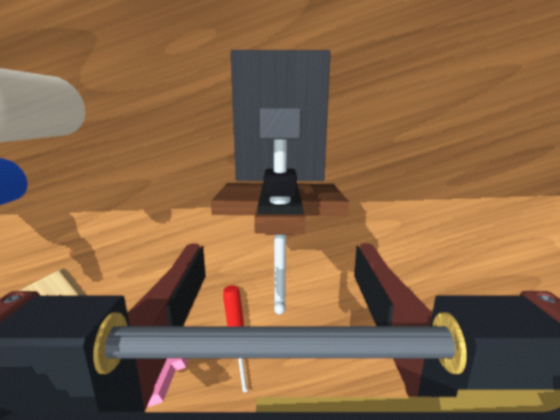

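View pics/f1s.png

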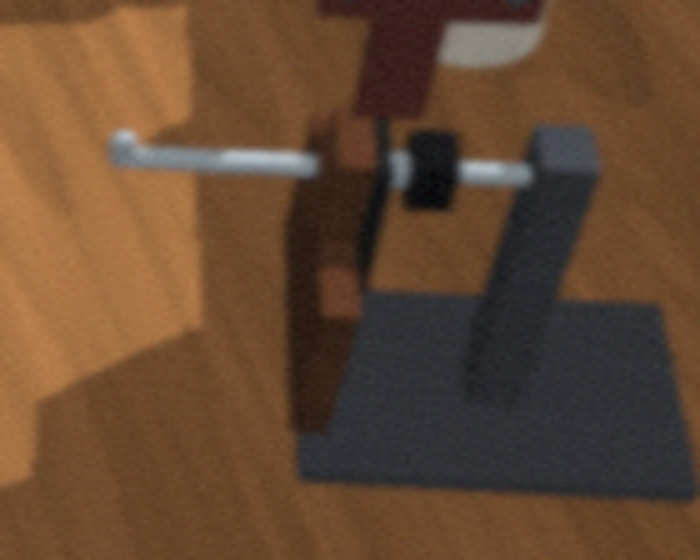

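```bash
python3 - <<'E'
from h import *
print(onz("scene",(266,365),10),onz("side",(337,172),10))
plan([*rk(51.8,0.8),437],targ(A,True))
E
```

```text
[756.52189324 181.9476777   10.        ] [750.67800352 165.71634212  10.        ]
t 14.98 F [-0.9  0.8 -0.2] w 87.8 pos [ 644.1 -185.6  434.8] dworld [-93.8 418.5   2.2]
shift now-axes [-0.047 -9.332  5.279] turn [-4.6   0.02  0.  ] shift after turn [ -0.056 -10.716   0.36 ]
```

```bash
python3 -m crank '0 0 0 -0.6 0 0 0;0 0 0 -0.8 0 0 0;0 0 0 -0.8 0 0 0;0 0 0 -0.8 0 0 0;0 0 0 -0.8 0 0 0;0 0 0 -0.8 0 0 0;0 -0.5 0 0 0 0 0;0 -0.9 0.04 0 0 0 0'; python3 -m crank '0 -0.9 0.04 0 0 0 0;0 -0.9 0.04 0 0 0 0;0 -0.9 0.04 0 0 0 0;0 -0.9 0.04 0 0 0 0;0 -0.9 0.04 0 0 0 0;0 -0.9 0.04 0 0 0 0;0 -0.9 0.04 0 0 0 0;0 -0.9 0.04 0 0 0 0'; python3 -m crank '0 -0.9 0 0 0 0 0;0 -0.9 0 0 0 0 0;0 -0.4 0 0 0 0 0;0 0 0 0 0 0 0;0 0 0 0 0 0 0'
python3 - <<'E'
from h import *
im=cams.camera("wrist")[:,:,::-1].copy();cv2.imwrite("pics/g1.png",im)
plan([*rk(51.8,0.8),284.6],targ(A,True))
E
```

```text
t: 15.65
eef_pos: [632.5, -132.8, 433.4]
eef_rot: [-0.703, -0.065, 0.705, -0.065]
contact_force: [-0.1, 0.9, 0.6]
width: 87.5
t: 16.32
eef_pos: [565.1, 151.1, 433.9]
eef_rot: [-0.703, -0.066, 0.705, -0.066]
contact_force: [0.3, -0.4, 0.5]
width: 88.1
t: 16.73
eef_pos: [549.3, 236.6, 434.1]
eef_rot: [-0.703, -0.067, 0.705, -0.067]
contact_force: [0.1, 1.3, -0.6]
width: 87.6
t 16.78 F [ 0.2 -0.1 -0.1] w 87.6 pos [549.6 235.7 434.4] dworld [   0.6   -2.8 -149.8]
shift now-axes [ 3.744  0.068 -0.011] turn [ 0.01  0.02 -0.01] shift after turn [ 3.744e+00  7.100e-02 -2.000e-03]
```

View pics/g1.png

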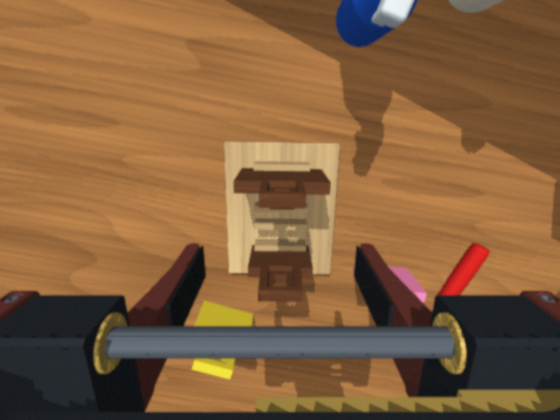

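```bash
python3 -m crank '0.6 0.07 0 0 0 0 0;0.9 0 0 0 0 0 0;0.7 0 0 0 0 0 0;0.2 0 0 0 0 0 0;0 0 0 0 0 0 0'
python3 - <<'E'
from h import *
im=cams.camera("wrist")[:,:,::-1].copy();cv2.imwrite("pics/g2.png",im)
plan([*rk(51.8,0.8),284.6],targ(A,True))
s,e,r=st()
g=np.array([180.,0,0]);
for x in(-7,7):print(proj("wrist",e+r@np.array([e[2]-140,0,-1.5-x])))
E
```

```text
t: 17.2
eef_pos: [549.9, 231.6, 337.1]
eef_rot: [-0.702, -0.065, 0.706, -0.066]
contact_force: [0.0, -0.1, -0.8]
width: 87.8
t 17.25 F [0.4 0.6 0.2] w 87.9 pos [550.6 232.2 339.1] dworld [ -0.4   0.7 -54.5]
shift now-axes [ 1.361 -0.021  0.003] turn [-0.01  0.02 -0.01] shift after turn [ 1.361 -0.02   0.006]
[279.64480093 255.4540985 ]
[279.61793738 235.20951555]
```

View pics/g2.png

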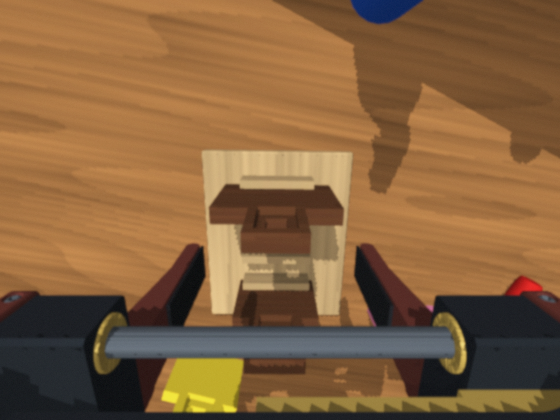

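M's neck top sits at about (276, 230–253), where I predicted it. I'm lowering and gripping.

```bash
python3 -m crank '0.5 -0.03 0 0 0 0 0;0.5 0 0 0 0 0 0;0.36 0 0 0 0 0 0;0 0 0 0 0 0 0;0 0 0 0 0 0 255;0 0 0 0 0 0 255;0 0 0 0 0 0 255;0 0 0 0 0 0 255' 45;python3 -m crank '0 0 0 0 0 0 255;0 0 0 0 0 0 255;0 0 0 0 0 0 255;0 0 0 0 0 0 255;0 0 0 0 0 0 255;0 0 0 0 0 0 255'
python3 -m crank '-0.3 0 0 0 0 0 255;-0.8 0 0 0 0 0 255;-0.9 0 0 0 0 0 255;-0.9 0 0 0 0 0 255;-0.6 0 0 0 0 0 255;0 0 0 0 0 0 255'
python3 - <<'E'
from h import *
im=cams.camera("wrist")[:,:,::-1].copy();cv2.imwrite("pics/g3.png",im)
plan([495.1,-139.5,428],targ(-0.2985,True))
E
```

```text
t: 17.92
eef_pos: [550.7, 234.6, 286.8]
eef_rot: [0.705, 0.066, -0.703, 0.066]
contact_force: [0.7, 0.1, 0.5]
width: 64.7
t: 18.42
eef_pos: [550.3, 234.5, 285.5]
eef_rot: [0.704, 0.066, -0.704, 0.066]
contact_force: [0.8, -0.5, 3.0]
width: 43.7
t: 18.92
eef_pos: [551.3, 235.0, 431.8]
eef_rot: [0.707, 0.067, -0.701, 0.065]
contact_force: [0.5, 0.8, -0.1]
width: 43.7
t 18.97 F [-0.3  0.1 -1.5] w 43.8 pos [550.6 234.7 428.8] dworld [ -55.5 -374.2   -0.8]
shift now-axes [-0.009  8.932  3.107] turn [ 4.64 -0.05  0.02] shift after turn [ 0.019  9.349 -1.426]
```

View pics/g3.png

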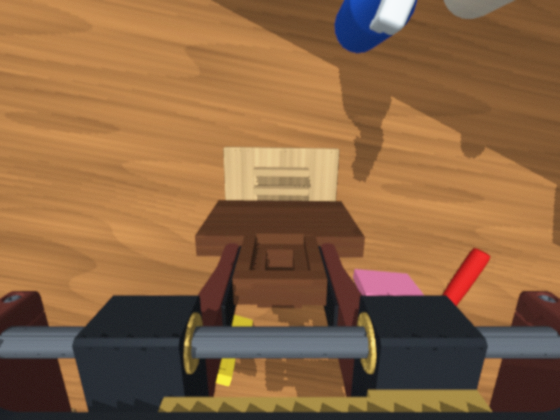

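```bash
python3 -m crank '0 0.5 0.17 0 0 0 255;0 0.9 0.31 0 0 0 255;0 0.9 0.31 0 0 0 255;0 0.9 0.31 0 0 0 255;0 0.9 0.31 0 0 0 255;0 0.9 0.31 0 0 0 255;0 0.9 0.31 0 0 0 255;0 0.9 0.31 0 0 0 255';python3 -m crank '0 0.9 0.31 0 0 0 255;0 0.9 0.31 0 0 0 255;0 0.34 0.14 0.64 0 0 255;0 0 0 0.8 0 0 255;0 0 0 0.8 0 0 255;0 0 0 0.8 0 0 255;0 0 0 0.8 0 0 255;0 0 0 0.8 0 0 255'; python3 -m crank '0 0 0 0 0 0 255;0 0 0 0 0 0 255'
python3 - <<'E'
from h import *
im=cams.camera("wrist")[:,:,::-1].copy();cv2.imwrite("pics/g4.png",im)
plan([495.1,-139.5,352],targ(-0.2985,True))
E
```

```text
t: 19.63
eef_pos: [507.6, -51.7, 423.7]
eef_rot: [-0.703, -0.067, 0.705, -0.066]
contact_force: [0.4, -0.1, -1.0]
width: 43.7
t: 20.3
eef_pos: [494.3, -139.9, 423.5]
eef_rot: [-0.698, 0.106, 0.7, 0.107]
contact_force: [-0.4, -0.2, -1.0]
width: 43.8
t: 20.47
eef_pos: [494.5, -139.8, 424.0]
eef_rot: [-0.698, 0.104, 0.7, 0.104]
contact_force: [0.2, -0.6, -1.6]
width: 43.5
t 20.52 F [-0.5  0.7 -0.8] w 43.6 pos [ 494.6 -139.8  424.3] dworld [  0.5   0.3 -72.3]
shift now-axes [ 1.808 -0.012 -0.012] turn [0.03 0.02 0.  ] shift after turn [ 1.808 -0.012 -0.008]
```

```bash
python3 -m crank '0.5 -0.01 0 0.03 0 0 255;0.5 0 0 0 0 0 255;0.5 0 0 0 0 0 255;0.3 0 0 0 0 0 255;0 0 0 0 0 0 255;0 0 0 0 0 0 255'
python3 - <<'E'
from h import *
s,e,r=st()
cal=cams.calibration("wrist")
im=cams.camera("wrist")[:,:,::-1].copy();cv2.imwrite("pics/g5.png",im)
for x in rodmeas(im,cal,e,r,range(40,138,16)): print(*x)
plan([495.1,-139.5,352],targ(-0.2985,True))
E
```

```text
t: 21.02
eef_pos: [494.9, -139.5, 352.7]
eef_rot: [-0.698, 0.106, 0.7, 0.106]
contact_force: [0.6, -0.4, -1.4]
width: 43.4
40 269 288 -0.1 -114.7 604.2 -173.2
56 270 288 0.2 -107.9 597.6 -171.4
72 270 288 0.1 -100.9 590.9 -169.3
88 270 288 0.1 -93.6 584.0 -167.2
104 270 288 0.1 -86.2 576.8 -165.0
120 271 288 0.4 -78.5 569.4 -162.9
136 270 289 0.3 -70.6 561.9 -160.6
t 21.07 F [-0.5 -0.2 -1.4] w 43.6 pos [ 495.3 -139.6  353.5] dworld [-0.2  0.1 -1.5]
shift now-axes [ 0.037 -0.001  0.005] turn [-0.02  0.   -0.  ] shift after turn [ 0.037 -0.001  0.005]
```

View pics/g5.png

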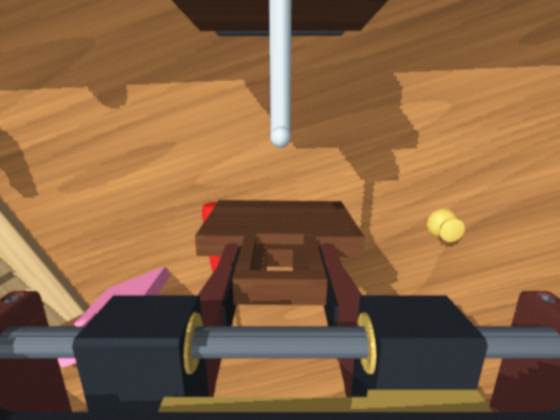

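```bash
python3 -m crank '0.03 0 -0.5 0 0 0 255;0 0 -0.5 0 0 0 255;0 0 -0.3 0 0 0 255;0 0 -0.2 0 0 0 255;0 0 -0.2 0 0 0 255;0 0 0 0 0 0 255'; python3 -m crank '0 0 -0.25 0 0 0 255;0 0 -0.25 0 0 0 255;0 0 -0.25 0 0 0 255;0 0 -0.1 0 0 0 255;0.2 0 0 0 0 0 255;0.1 0 0 0 0 0 255;0 0 0 0 0 0 255;0 0 0 0 0 0 255'
python3 - <<'E'
from h import *
s,e,r=st();print(e,s["contact_force"], "to tip", r.T@(np.array([*TIP,0])-e))
im=cams.camera("wrist")[:,:,::-1].copy();cv2.imwrite("pics/g6.png",im)
E
```

```text
t: 21.57
eef_pos: [561.1, -160.1, 352.8]
eef_rot: [0.7, -0.106, -0.698, -0.106]
contact_force: [-0.1, 0.1, -1.0]
width: 43.7
t: 22.23
eef_pos: [591.9, -169.7, 339.2]
eef_rot: [-0.698, 0.106, 0.7, 0.106]
contact_force: [0.1, -0.4, -0.7]
width: 44.2
[ 591.9452893  -169.67422599  339.21483389] [ 0.14873765 -0.39345153 -0.72332604] to tip [339.27549537   2.27701002  29.76061513]
```

View pics/g6.png

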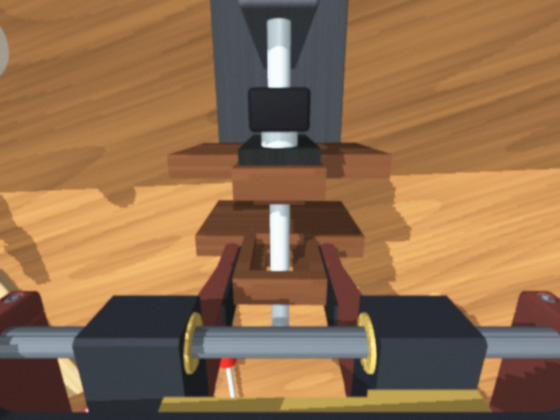

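```bash
python3 -m crank '0.05 0 0 0 0 0 255;0 0 0 0 0 0 255;0 0 0 0 0 0 255'; python3 -m crank '0.02 0 0 0 0 0 255;0 0 0 0 0 0 255;0 0 0 0 0 0 255';  python3 -m crank '0.02 0 0 0 0 0 255;0 0 0 0 0 0 255;0 0 0 0 0 0 255'
```

```text
t: 22.53
eef_pos: [592.4, -169.9, 338.2]
eef_rot: [0.699, -0.106, -0.699, -0.106]
contact_force: [0.3, -0.8, -1.0]
width: 43.6
t: 22.78
eef_pos: [592.5, -169.9, 337.3]
eef_rot: [0.699, -0.106, -0.699, -0.106]
contact_force: [0.8, -0.3, -2.2]
width: 44.1
t: 23.03
eef_pos: [592.6, -169.9, 336.5]
eef_rot: [0.699, -0.106, -0.699, -0.106]
contact_force: [-0.5, 1.0, -2.1]
width: 43.8
```

```bash
python3 -m crank '0.02 0 0 0 0 0 255;0 0 0 0 0 0 255;0 0 0 0 0 0 255'; python3 -m crank '0.02 0 0 0 0 0 255;0 0 0 0 0 0 255;0 0 0 0 0 0 255'
```

```text
t: 23.28
eef_pos: [592.6, -169.9, 336.3]
eef_rot: [0.699, -0.106, -0.699, -0.106]
contact_force: [-2.3, 1.4, 5.1]
width: 43.9
t: 23.53
eef_pos: [592.6, -169.9, 336.2]
eef_rot: [0.699, -0.106, -0.699, -0.106]
contact_force: [-3.3, 2.3, 10.3]
width: 43.8
```

```bash
python3 -m crank '-0.037 0 0 0 0 0 255;0 0 -0.3 0 0 0 255;0 0 -0.25 0 0 0 255;0 0 -0.15 0 0 0 255;0 0 0 0 0 0 255;0 0 0 0 0 0 255'
python3 - <<'E'
from h import *
s,e,r=st();print(e,(r.T@s["contact_force"]).round(1))
im=cams.camera("wrist")[:,:,::-1].copy();cv2.imwrite("pics/g7z.png",cv2.resize(im[120:320,200:360],None,fx=4,fy=3,interpolation=cv2.INTER_CUBIC))
E
```

```text
t: 24.03
eef_pos: [619.9, -178.4, 336.4]
eef_rot: [0.7, -0.106, -0.699, -0.106]
contact_force: [2.0, -0.0, 1.8]
width: 43.7
[ 619.90462839 -178.40573582  336.41130571] [-1.8 -0.6 -1.9]
```

View pics/g7z.png

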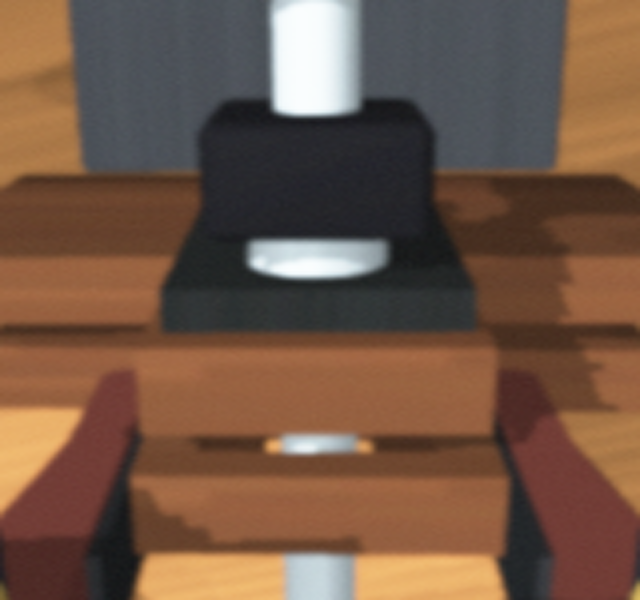

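```bash
cat > f.py <<'E'
from h import *
s,e,r=st();print("tool F",(r.T@s['contact_force']).round(1),"along",round(float(-r[:,2]@(e-np.array([592.6,-169.9,336]))),1))
E
python3 -m crank '0 0 -0.06 0 0 0 255;0 0 0 0 0 0 255;0 0 0 0 0 0 255';python3 f.py; python3 -m crank '0 0 -0.04 0 0 0 255;0 0 0 0 0 0 255;0 0 0 0 0 0 255'; python3 f.py;python3 -m crank '0 0 -0.03 0 0 0 255;0 0 0 0 0 0 255;0 0 0 0 0 0 255'; python3 f.py
```

```text
t: 24.33
eef_pos: [621.3, -178.8, 336.4]
eef_rot: [-0.699, 0.106, 0.699, 0.106]
contact_force: [-0.7, -0.3, 2.5]
width: 43.7
tool F [-2.5  0.5  0.6] along 30.1
t: 24.58
eef_pos: [623.0, -179.4, 336.4]
eef_rot: [-0.699, 0.106, 0.699, 0.106]
contact_force: [-2.3, 0.3, 3.3]
width: 43.6
tool F [-3.3  0.4  2.3] along 31.8
t: 24.83
eef_pos: [624.3, -179.8, 336.4]
eef_rot: [0.699, -0.106, -0.699, -0.106]
contact_force: [-3.0, 0.3, 4.5]
width: 43.4
tool F [-4.5  0.6  2.9] along 33.2
```

```bash
python3 -m crank '-0.015 0 -0.03 0 0 0 255;0 0 0 0 0 0 255;0 0 0 0 0 0 255';python3 f.py; python3 -m crank '0 0 -0.03 0 0 0 255;0 0 0 0 0 0 255;0 0 0 0 0 0 255'; python3 f.py
```

```text
t: 25.08
eef_pos: [625.4, -180.1, 336.5]
eef_rot: [-0.699, 0.106, 0.699, 0.106]
contact_force: [0.3, -0.8, -0.2]
width: 43.7
tool F [ 0.2  0.7 -0.5] along 34.4
t: 25.33
eef_pos: [626.6, -180.5, 336.7]
eef_rot: [-0.699, 0.106, 0.699, 0.106]
contact_force: [-0.5, 0.0, -1.7]
width: 44.1
tool F [1.7 0.2 0.5] along 35.6
```

```bash
python3 -m crank '0 0 -0.03 0 0 0 255;0 0 0 0 0 0 255;0 0 0 0 0 0 255'; python3 f.py; python3 - <<'E'
from h import *
im=cams.camera("wrist")[:,:,::-1].copy();cv2.imwrite("pics/g8z.png",cv2.resize(im[120:320,200:360],None,fx=4,fy=3,interpolation=cv2.INTER_CUBIC))
E
```

```text
t: 25.58
eef_pos: [627.3, -180.7, 336.7]
eef_rot: [-0.699, 0.106, 0.7, 0.106]
contact_force: [-2.9, 0.8, -0.8]
width: 43.7
tool F [0.8 0.1 3. ] along 36.3
```

View pics/g8z.png

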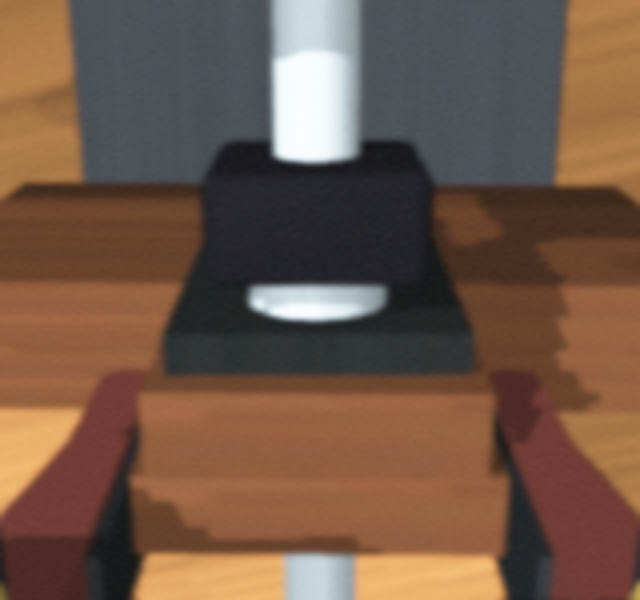

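```bash
python3 -m crank '0 0 -0.03 0 0 0 255;0 0 0 0 0 0 255;0 0 0 0 0 0 255'; python3 f.py;  python3 -m crank '0 0 -0.03 0 0 0 255;0 0 0 0 0 0 255;0 0 0 0 0 0 255'; python3 f.py
```

```text
t: 25.88
eef_pos: [628.2, -181.0, 336.7]
eef_rot: [-0.698, 0.106, 0.7, 0.106]
contact_force: [-5.4, 2.2, 0.3]
width: 43.7
tool F [-0.3 -0.5  5.8] along 37.3
t: 26.13
eef_pos: [629.1, -181.2, 336.7]
eef_rot: [-0.698, 0.106, 0.7, 0.106]
contact_force: [-7.4, 2.6, 1.4]
width: 43.7
tool F [-1.4 -0.3  7.8] along 38.2
```

```bash
python3 -m crank '0 0 -0.03 0 0 0 255;0 0 0 0 0 0 255;0 0 0 0 0 0 255'; python3 f.py
```

```text
t: 26.38
eef_pos: [629.9, -181.5, 336.6]
eef_rot: [-0.697, 0.106, 0.701, 0.106]
contact_force: [-8.2, 3.4, 3.1]
width: 43.8
tool F [-3.  -0.8  8.9] along 39.1
```

```bash
python3 -m crank '0 0 -0.03 0 0 0 255;0 0 0 0 0 0 255;0 0 0 0 0 0 255;0 0 0 0 0 0 255;0 0 0 0 0 0 255;0 0 0 0 0 0 255;0 0 0 0 0 0 255;0 0 0 0 0 0 255'; python3 f.py; python3 -m crank '0 0 0 0 0 0 255;0 0 0 0 0 0 255;0 0 0 0 0 0 255;0 0 0 0 0 0 255;0 0 0 0 0 0 255;0 0 0 0 0 0 255'; python3 f.py
python3 - <<'E'
from h import *
im=cams.camera("wrist")[:,:,::-1].copy();cv2.imwrite("pics/g9z.png",cv2.resize(im[120:320,200:360],None,fx=4,fy=3,interpolation=cv2.INTER_CUBIC))
im2=cams.camera("side")[:,:,::-1];cv2.imwrite("pics/g9s.png",cv2.resize(im2[190:330,280:420],None,fx=5,fy=4,interpolation=cv2.INTER_CUBIC))
E
```

```text
t: 27.05
eef_pos: [630.7, -181.7, 336.5]
eef_rot: [-0.697, 0.106, 0.701, 0.106]
contact_force: [-10.5, 3.7, 4.2]
width: 43.6
tool F [-4.1 -0.4 11.2] along 39.9
t: 27.55
eef_pos: [630.7, -181.7, 336.5]
eef_rot: [-0.697, 0.106, 0.701, 0.106]
contact_force: [-10.4, 4.5, 4.1]
width: 43.9
tool F [-4.1 -1.3 11.3] along 39.9
```

View pics/g9z.png

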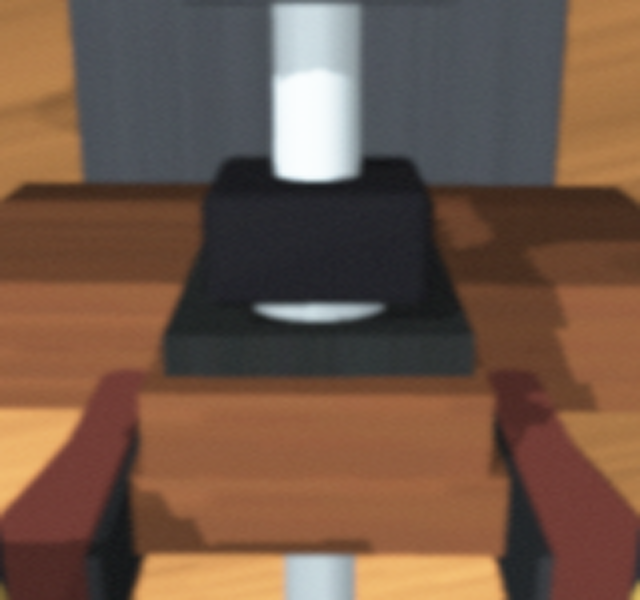

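View pics/g9s.png

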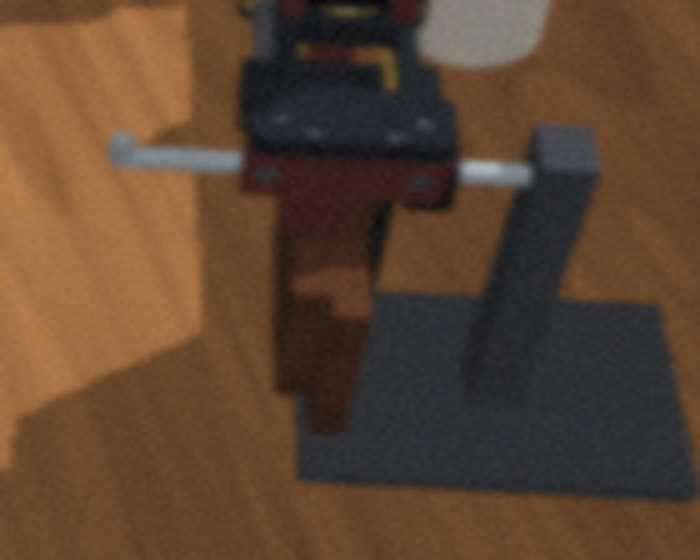

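```bash
python3 -m crank '0 0 0.03 0 0 0 255;0 0 0.02 0 0 0 255;0 0 0 0 0 0 255;0 0 0 0 0 0 150;0 0 0 0 0 0 100;0 0 0 0 0 0 40;0 0 0 0 0 0 0;0 0 0 0 0 0 0'; python3 -m crank '0 0 0 0 0 0 0;0 0 0 0 0 0 0;-0.3 0 0 0 0 0 0;-0.9 0 0 0 0 0 0;-0.9 0 0 0 0 0 0;-0.4 0 0 0 0 0 0;0 0 0 0 0 0 0;0 0 0 0 0 0 0'
python3 - <<'E'
from h import *
im=cams.camera("wrist")[:,:,::-1].copy();cv2.imwrite("pics/i1z.png",cv2.resize(im[120:320,180:380],None,fx=4,fy=3,interpolation=cv2.INTER_CUBIC))
im2=cams.camera("side")[:,:,::-1];cv2.imwrite("pics/i1s.png",cv2.resize(im2[190:330,280:420],None,fx=5,fy=4,interpolation=cv2.INTER_CUBIC))
s,e,r=st();print(s["contact_force"])
plan([*rk(-57.5,2.0),437],targ(A,True))
E
```

```text
t: 28.32
eef_pos: [630.8, -181.8, 337.4]
eef_rot: [0.7, -0.106, -0.698, -0.106]
contact_force: [0.4, 0.4, 0.5]
width: 66.6
t: 28.98
eef_pos: [630.4, -181.7, 438.8]
eef_rot: [0.7, -0.106, -0.698, -0.106]
contact_force: [-0.5, -0.9, -0.2]
width: 88.1
[-0.62553063 -0.10878994  0.02494605]
t 29.08 F [-0.6 -0.1  0. ] w 88.0 pos [ 629.9 -181.5  436.1] dworld [-187.3  395.3    0.9]
shift now-axes [-0.01  -8.046  7.405] turn [-4.67  0.02  0.  ] shift after turn [ -0.022 -10.58    2.762]
```

View pics/i1z.png

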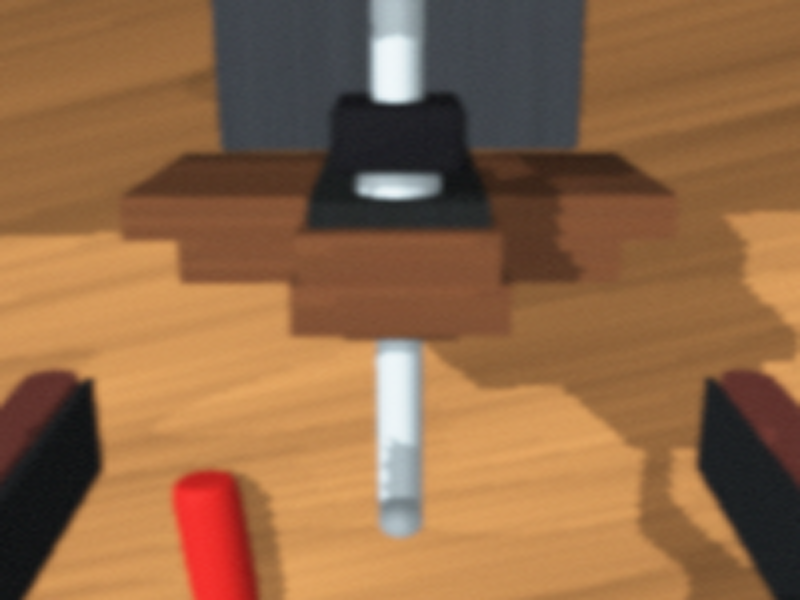

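View pics/i1s.png

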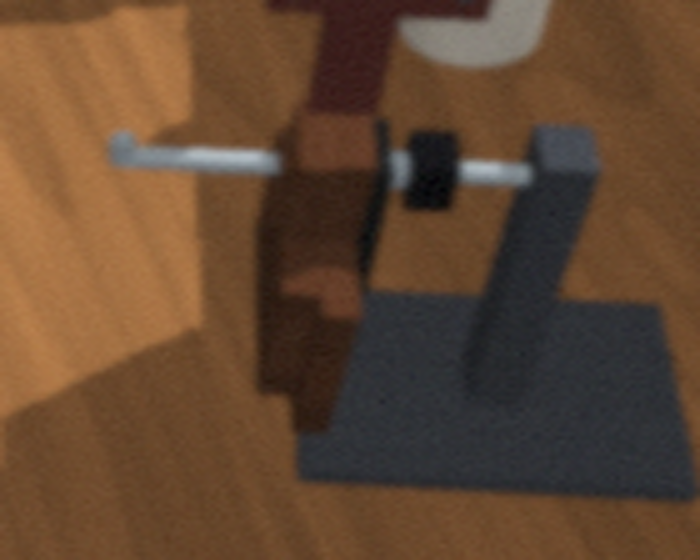

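The middle board is flush on L, with the neck at about (400,310) in the crop. Next is the smallest walnut board, the brown one in rack slot −55. The pink and yellow boards of the same shape stand off the rack.

```bash
python3 -m crank '0 0 0 -0.67 0 0 0;0 0 0 -0.8 0 0 0;0 0 0 -0.8 0 0 0;0 0 0 -0.8 0 0 0;0 0 0 -0.8 0 0 0;0 0 0 -0.8 0 0 0;0 -0.5 0.1 0 0 0 0;0 -0.88 0.24 0 0 0 0'; python3 -m crank '0 -0.88 0.24 0 0 0 0;0 -0.88 0.24 0 0 0 0;0 -0.88 0.24 0 0 0 0;0 -0.88 0.24 0 0 0 0;0 -0.88 0.24 0 0 0 0;0 -0.88 0.24 0 0 0 0;0 -0.88 0.24 0 0 0 0;0 -0.88 0.24 0 0 0 0'; python3 -m crank '0 -0.88 0.24 0 0 0 0;0 -0.88 0.24 0 0 0 0;0 -0.4 0 0 0 0 0;0 0 0 0 0 0 0;0 0 0 0 0 0 0'
python3 - <<'E'
from h import *
im=cams.camera("wrist")[:,:,::-1].copy();cv2.imwrite("pics/j1.png",im)
plan([*rk(-57.5,2.0),272.6],targ(A,True))
E
```

```text
t: 29.75
eef_pos: [607.1, -131.4, 434.8]
eef_rot: [-0.703, -0.065, 0.705, -0.065]
contact_force: [-0.4, 0.7, -0.2]
width: 88.0
t: 30.42
eef_pos: [477.2, 133.6, 435.5]
eef_rot: [-0.703, -0.066, 0.705, -0.066]
contact_force: [-0.3, -0.0, 0.4]
width: 87.9
t: 30.83
eef_pos: [443.2, 214.1, 435.8]
eef_rot: [-0.703, -0.067, 0.705, -0.067]
contact_force: [0.2, -0.0, -0.3]
width: 87.7
t 30.88 F [-0.6 -0.1  0.3] w 87.8 pos [443.6 213.4 435.9] dworld [  -1.     0.3 -163.3]
shift now-axes [ 4.084 -0.016  0.014] turn [ 0.01  0.02 -0.01] shift after turn [ 4.084 -0.013  0.022]
```

View pics/j1.png

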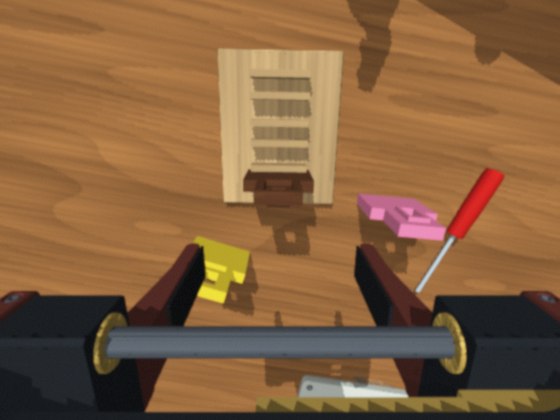

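```bash
python3 - <<'E'
from h import *
Rz=np.array([[np.cos(A),np.sin(A)],[-np.sin(A),np.cos(A)]])
t=np.array([*rk(-57.5,2)])
# yellow neck top corners: scene (b1 crop/4+310,205), side crop/5+(150,110)
for nm,a,b in [("y neck right",(310+550/4,205+108/4),(150+85/5,110+105/5))]:
    X,q=tri(("scene",a),("side",b)); print(nm,X,q,Rz@(X[:2]-t))
for p in [(75,105),(97,105),(60,155),(90,165),(75,250),(105,240)]:
    for z in (66,116): print(p,z,(Rz@(onz("side",(150+p[0]/5,110+p[1]/5),z)[:2]-t)).round(0))
for p in [(550,108),(628,148)]: print(p,(Rz@(onz("scene",(310+p[0]/4,205+p[1]/4),116)[:2]-t)).round(0))
for p in [(495,172),(632,242)]: print(p,(Rz@(onz("scene",(310+p[0]/4,205+p[1]/4),66)[:2]-t)).round(0))
E
```

```text
y neck right [329.4 263.8 133.3] [4. 4.] [-101.95637615   70.20362945]
(75, 105) 66 [-95. 180.]
(75, 105) 116 [-105.  104.]
(97, 105) 66 [-84. 175.]
(97, 105) 116 [-94. 100.]
(60, 155) 66 [-114.  137.]
(60, 155) 116 [-122.   64.]
(90, 165) 66 [-101.  122.]
(90, 165) 116 [-110.   50.]
(75, 250) 66 [-126.   52.]
(75, 250) 116 [-133.  -14.]
(105, 240) 66 [-110.   54.]
(105, 240) 116 [-118.  -12.]
(550, 108) [-123.   64.]
(628, 148) [-110.  107.]
(495, 172) [-123.   45.]
(632, 242) [-105.  122.]
```

```bash
python3 -m crank '0.6 0 0.02 0 0 0 0;0.9 0 0 0 0 0 0;0.9 0 0 0 0 0 0;0.3 0 0 0 0 0 0;0 0 0 0 0 0 0'
python3 - <<'E'
from h import *
im=cams.camera("wrist")[:,:,::-1].copy();cv2.imwrite("pics/j2.png",im)
plan([*rk(-57.5,2.0),272.6],targ(A,True))
s,e,r=st()
for x in(-7,7):print(proj("wrist",e+r@np.array([e[2]-128,0,-1.5-x])))
E
```

```text
t: 31.3
eef_pos: [442.1, 211.6, 325.4]
eef_rot: [-0.702, -0.065, 0.707, -0.066]
contact_force: [-0.1, -0.1, 0.3]
width: 87.3
t 31.35 F [0.1 0.1 0.1] w 87.7 pos [442.9 212.1 327.3] dworld [ -0.3   1.7 -54.7]
shift now-axes [ 1.368 -0.044 -0.006] turn [-0.01  0.04 -0.01] shift after turn [ 1.368 -0.042 -0.   ]
[279.63900167 255.265554  ]
[279.61211095 235.03885224]
```

View pics/j2.png

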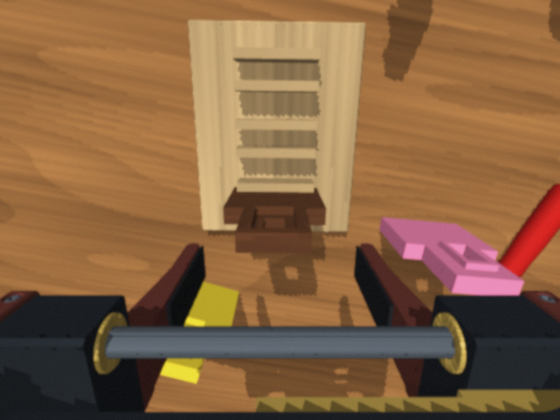

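```bash
python3 -m crank '0.5 -0.1 -0.06 0 0 0 0;0.5 0 0 0 0 0 0;0.36 0 0 0 0 0 0;0 0 0 0 0 0 0;0 0 0 0 0 0 255;0 0 0 0 0 0 255;0 0 0 0 0 0 255;0 0 0 0 0 0 255' 45;python3 -m crank '0 0 0 0 0 0 255;0 0 0 0 0 0 255;0 0 0 0 0 0 255;0 0 0 0 0 0 255;0 0 0 0 0 0 255;0 0 0 0 0 0 255'
python3 -m crank '-0.3 0 0 0 0 0 255;-0.8 0 0 0 0 0 255;-0.9 0 0 0 0 0 255;-0.9 0 0 0 0 0 255;-0.9 0 0 0 0 0 255;0 0 0 0 0 0 255'
python3 - <<'E'
from h import *
im=cams.camera("wrist")[:,:,::-1].copy();cv2.imwrite("pics/j3.png",im)
plan([495.1,-139.5,428],targ(-0.3,True))
E
```

```text
t: 32.02
eef_pos: [445.1, 218.0, 275.8]
eef_rot: [0.705, 0.066, -0.703, 0.066]
contact_force: [0.2, -0.9, 0.2]
width: 64.4
t: 32.52
eef_pos: [444.8, 218.0, 274.9]
eef_rot: [0.704, 0.066, -0.704, 0.066]
contact_force: [-1.2, -1.5, 5.6]
width: 47.9
t: 33.02
eef_pos: [446.1, 218.7, 432.9]
eef_rot: [0.708, 0.068, -0.7, 0.065]
contact_force: [1.3, 0.2, -0.4]
width: 47.9
t 33.07 F [-0.4 -0.2 -1. ] w 47.7 pos [445.3 218.4 429.9] dworld [  49.8 -357.9   -1.9]
shift now-axes [0.027 9.021 0.447] turn [ 4.66 -0.06  0.03] shift after turn [ 0.047  8.179 -3.832]
```

View pics/j3.png

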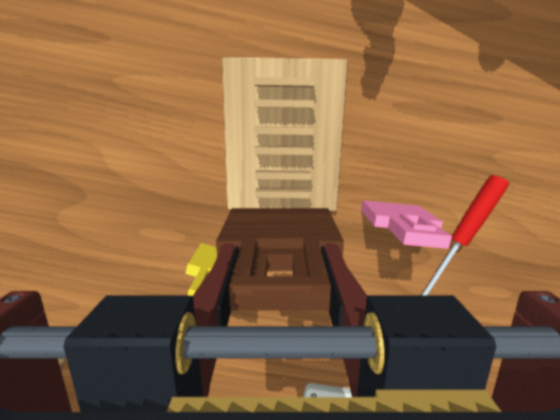

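```bash
python3 -m crank '0 0.5 0.03 0 0 0 255;0 0.9 0.05 0 0 0 255;0 0.9 0.05 0 0 0 255;0 0.9 0.05 0 0 0 255;0 0.9 0.05 0 0 0 255;0 0.9 0.05 0 0 0 255;0 0.9 0.05 0 0 0 255;0 0.9 0.05 0 0 0 255';python3 -m crank '0 0.9 0.05 0 0 0 255;0 0.9 0.05 0 0 0 255;0 0.42 0.02 0.66 0 0 255;0 0 0 0.8 0 0 255;0 0 0 0.8 0 0 255;0 0 0 0.8 0 0 255;0 0 0 0.8 0 0 255;0 0 0 0.8 0 0 255'; python3 -m crank '0 0 0 0 0 0 255;0 0 0 0 0 0 255'
python3 - <<'E'
from h import *
plan([495.1,-139.5,353.4],targ(-0.3,True))
E
```

```text
t: 33.73
eef_pos: [479.6, -53.8, 424.7]
eef_rot: [-0.703, -0.067, 0.705, -0.066]
contact_force: [0.4, 0.0, -0.3]
width: 47.7
t: 34.4
eef_pos: [491.6, -140.2, 424.3]
eef_rot: [-0.698, 0.107, 0.7, 0.108]
contact_force: [-0.1, -0.6, -1.2]
width: 47.9
t: 34.57
eef_pos: [491.8, -140.1, 425.0]
eef_rot: [-0.698, 0.105, 0.7, 0.105]
contact_force: [0.9, 0.6, -0.9]
width: 47.8
t 34.57 F [ 0.9  0.6 -0.9] w 47.8 pos [ 491.8 -140.1  425. ] dworld [  3.3   0.6 -71.6]
shift now-axes [ 1.789 -0.04  -0.079] turn [0.02 0.03 0.  ] shift after turn [ 1.789 -0.04  -0.074]
```

```bash
python3 -m crank '0.5 -0.04 -0.07 0 0 0 255;0.5 0 0 0 0 0 255;0.5 0 0 0 0 0 255;0.28 0 0 0 0 0 255;0 0 0 0 0 0 255;0 0 0 0 0 0 255'
python3 - <<'E'
from h import *
s,e,r=st()
cal=cams.calibration("wrist")
im=cams.camera("wrist")[:,:,::-1].copy();cv2.imwrite("pics/j5.png",im)
for x in rodmeas(im,cal,e,r,range(40,138,16)): print(*x)
plan([495.1,-139.5,353.4],targ(-0.3,True))
E
```

```text
t: 35.07
eef_pos: [495.3, -139.5, 354.8]
eef_rot: [-0.699, 0.105, 0.7, 0.106]
contact_force: [1.0, -0.5, -0.5]
width: 47.6
40 270 289 0.4 -115.2 604.9 -173.8
56 270 289 0.4 -108.2 598.2 -171.7
72 270 288 0.1 -101.1 591.5 -169.4
88 270 288 0.1 -93.8 584.5 -167.2
104 270 288 0.1 -86.2 577.3 -164.9
120 271 288 0.3 -78.4 569.8 -162.9
136 271 289 0.6 -70.4 562.0 -160.8
t 35.12 F [-0.1 -0.6 -1.7] w 47.7 pos [ 495.6 -139.6  355.7] dworld [-0.5  0.1 -2.3]
shift now-axes [0.057 0.    0.014] turn [ 0. -0. -0.] shift after turn [0.057 0.    0.014]
```

View pics/j5.png

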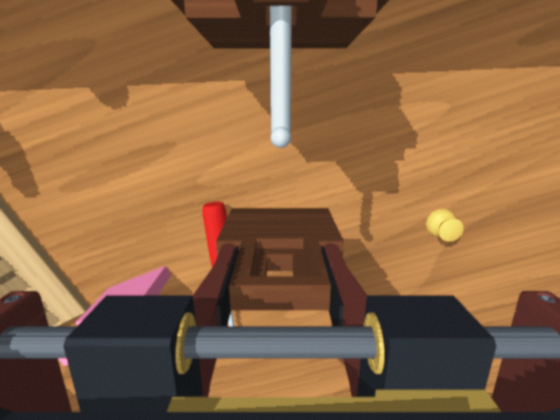

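```bash
python3 -m crank '0.05 0 -0.5 0 0 0 255;0 0 -0.5 0 0 0 255;0 0 -0.3 0 0 0 255;0 0 -0.2 0 0 0 255;0 0 -0.2 0 0 0 255;0 0 0 0 0 0 255'; python3 -m crank '0 0 -0.25 0 0 0 255;0 0 -0.25 0 0 0 255;0 0 -0.25 0 0 0 255;0 0 -0.1 0 0 0 255;0.2 0 0 0 0 0 255;0.1 0 0 0 0 0 255;0 0 0 0 0 0 255;0 0 0 0 0 0 255'
python3 - <<'E'
from h import *
s,e,r=st();print(e,s["contact_force"], "to tip", r.T@(np.array([*TIP,0])-e))
im=cams.camera("wrist")[:,:,::-1].copy();cv2.imwrite("pics/j6.png",im)
E
```

```text
t: 35.62
eef_pos: [561.4, -160.0, 354.2]
eef_rot: [0.7, -0.106, -0.698, -0.106]
contact_force: [0.1, 0.2, -0.6]
width: 47.5
t: 36.28
eef_pos: [592.2, -169.6, 340.5]
eef_rot: [-0.698, 0.106, 0.7, 0.106]
contact_force: [-0.1, -0.2, -0.7]
width: 47.8
[ 592.20246635 -169.57877759  340.48565874] [-0.06963768 -0.17874739 -0.70783949] to tip [340.54679687   2.40422981  29.97803258]
```

View pics/j6.png

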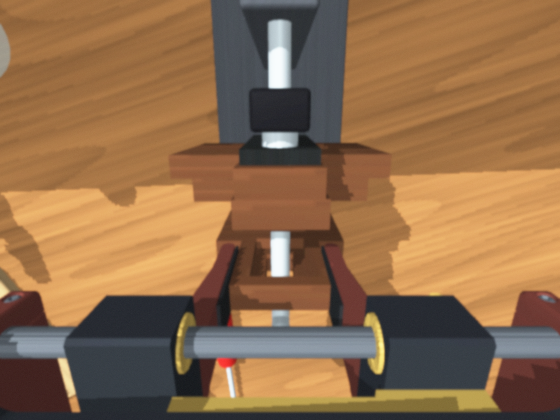

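```bash
python3 -m crank '0.05 0 0 0 0 0 255;0 0 0 0 0 0 255;0 0 0 0 0 0 255'; python3 -m crank '0.02 0 0 0 0 0 255;0 0 0 0 0 0 255;0 0 0 0 0 0 255'
```

```text
t: 36.58
eef_pos: [592.7, -169.7, 339.4]
eef_rot: [0.699, -0.106, -0.699, -0.106]
contact_force: [-0.1, -0.8, -1.1]
width: 48.0
t: 36.83
eef_pos: [592.8, -169.7, 338.6]
eef_rot: [0.699, -0.106, -0.699, -0.106]
contact_force: [0.8, 0.4, -0.5]
width: 47.7
```

```bash
python3 -m crank '0.015 0 0 0 0 0 255;0 0 0 0 0 0 255;0 0 0 0 0 0 255'; python3 f.py;
```

```text
t: 37.08
eef_pos: [592.8, -169.8, 338.0]
eef_rot: [0.699, -0.106, -0.699, -0.106]
contact_force: [0.7, -0.4, -0.5]
width: 47.9
tool F [ 0.5  0.2 -0.8] along 0.2
```

```bash
python3 -m crank '0.015 0 0 0 0 0 255;0 0 0 0 0 0 255;0 0 0 0 0 0 255'; python3 f.py;
```

```text
t: 37.33
eef_pos: [592.8, -169.8, 337.8]
eef_rot: [0.699, -0.106, -0.699, -0.106]
contact_force: [-1.5, 0.2, 4.9]
width: 47.9
tool F [-4.9  0.2  1.6] along 0.2
```

```bash
python3 -m crank '-0.015 0 -0.2 0 0 0 255;0 0 -0.12 0 0 0 255;0 0 0 0 0 0 255;0 0 0 0 0 0 255'; python3 f.py; python3 - <<'E'
from h import *
im=cams.camera("wrist")[:,:,::-1].copy();cv2.imwrite("pics/j7z.png",cv2.resize(im[120:320,200:360],None,fx=4,fy=3,interpolation=cv2.INTER_CUBIC))
E
```

```text
t: 37.67
eef_pos: [605.6, -173.8, 337.9]
eef_rot: [0.7, -0.106, -0.699, -0.106]
contact_force: [2.2, -0.8, 1.1]
width: 48.3
tool F [-1.1  0.1 -2.4] along 13.6
```

View pics/j7z.png

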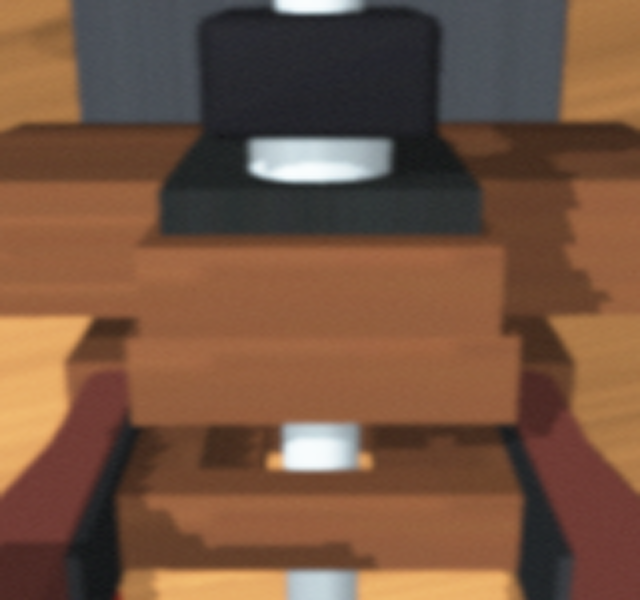

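```bash
python3 -m crank '0 0 -0.1 0 0 0 255;0 0 0 0 0 0 255;0 0 0 0 0 0 255'; python3 f.py; python3 -m crank '0 0 -0.04 0 0 0 255;0 0 0 0 0 0 255;0 0 0 0 0 0 255'; python3 f.py; python3 -m crank '0 0 -0.03 0 0 0 255;0 0 0 0 0 0 255;0 0 0 0 0 0 255'; python3 f.py
```

```text
t: 37.97
eef_pos: [609.0, -174.8, 338.0]
eef_rot: [0.699, -0.106, -0.699, -0.106]
contact_force: [0.1, 0.2, 1.2]
width: 47.7
tool F [-1.2 -0.3 -0. ] along 17.1
t: 38.22
eef_pos: [610.3, -175.2, 337.9]
eef_rot: [-0.699, 0.106, 0.699, 0.106]
contact_force: [0.3, 0.4, 2.1]
width: 47.8
tool F [-2.1 -0.5 -0.2] along 18.5
t: 38.47
eef_pos: [611.5, -175.6, 337.9]
eef_rot: [-0.699, 0.106, 0.699, 0.106]
contact_force: [-0.5, 0.0, 2.0]
width: 47.8
tool F [-2.   0.1  0.5] along 19.7
```

```bash
python3 -m crank '0 0 -0.04 0 0 0 255;0 0 0 0 0 0 255;0 0 0 0 0 0 255'; python3 f.py; python3 -m crank '0 0 -0.03 0 0 0 255;0 0 0 0 0 0 255;0 0 0 0 0 0 255'; python3 f.py; python3 -m crank '0 0 -0.03 0 0 0 255;0 0 0 0 0 0 255;0 0 0 0 0 0 255'; python3 f.py;  python3 - <<'E'
from h import *
im=cams.camera("wrist")[:,:,::-1].copy();cv2.imwrite("pics/j8z.png",cv2.resize(im[120:320,200:360],None,fx=4,fy=3,interpolation=cv2.INTER_CUBIC))
E
```

```text
t: 38.72
eef_pos: [613.2, -176.1, 337.9]
eef_rot: [0.699, -0.106, -0.699, -0.106]
contact_force: [-0.3, 0.3, 1.0]
width: 47.9
tool F [-1.  -0.2  0.4] along 21.5
t: 38.97
eef_pos: [614.3, -176.4, 337.9]
eef_rot: [0.699, -0.106, -0.699, -0.106]
contact_force: [0.1, 0.1, 0.3]
width: 47.6
tool F [-0.3 -0.1 -0. ] along 22.6
t: 39.22
eef_pos: [615.4, -176.8, 337.9]
eef_rot: [0.699, -0.106, -0.699, -0.106]
contact_force: [-1.4, 0.8, 0.7]
width: 47.6
tool F [-0.7 -0.3  1.6] along 23.8
```

View pics/j8z.png

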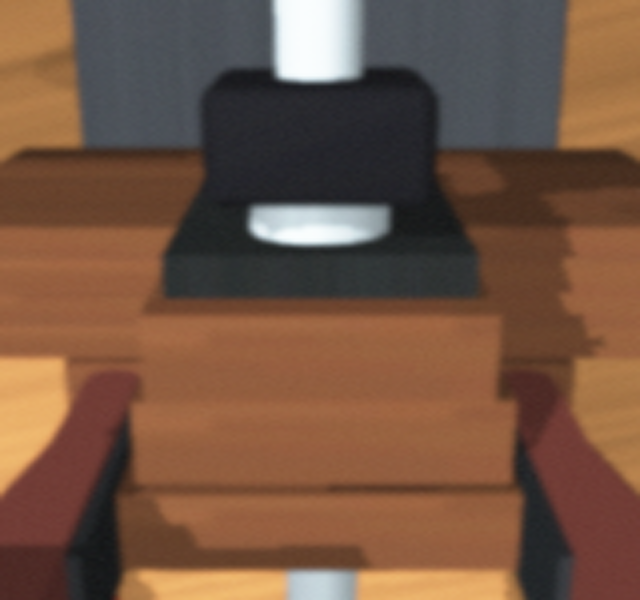

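Nearly flush, with only a thin gap left. I keep pushing in small steps.

```bash
python3 -m crank '0 0 -0.03 0 0 0 255;0 0 0 0 0 0 255;0 0 0 0 0 0 255'; python3 f.py; python3 -m crank '0 0 -0.03 0 0 0 255;0 0 0 0 0 0 255;0 0 0 0 0 0 255'; python3 f.py; python3 -m crank '0 0 -0.03 0 0 0 255;0 0 0 0 0 0 255;0 0 0 0 0 0 255'; python3 f.py
```

```text
t: 39.52
eef_pos: [616.5, -177.1, 338.0]
eef_rot: [0.699, -0.106, -0.699, -0.106]
contact_force: [-1.2, 1.2, 0.7]
width: 47.8
tool F [-0.7 -0.7  1.5] along 25.0
t: 39.77
eef_pos: [617.4, -177.4, 337.9]
eef_rot: [-0.699, 0.106, 0.7, 0.106]
contact_force: [-2.9, 1.5, 2.5]
width: 47.7
tool F [-2.5 -0.6  3.2] along 25.9
t: 40.02
eef_pos: [618.1, -177.6, 337.8]
eef_rot: [-0.698, 0.106, 0.7, 0.106]
contact_force: [-5.7, 1.7, 4.7]
width: 47.8
tool F [-4.7  0.1  5.9] along 26.6
```

```bash
python3 -m crank '-0.012 0 -0.03 0 0 0 255;0 0 0 0 0 0 255;0 0 0 0 0 0 255'; python3 f.py; python3 -m crank '0 0 -0.03 0 0 0 255;0 0 0 0 0 0 255;0 0 0 0 0 0 255'; python3 f.py
```

```text
t: 40.27
eef_pos: [618.9, -177.8, 337.8]
eef_rot: [-0.698, 0.106, 0.701, 0.106]
contact_force: [-5.9, 2.0, 4.1]
width: 47.7
tool F [-4.  -0.2  6.3] along 27.5
t: 40.52
eef_pos: [619.8, -178.1, 337.9]
eef_rot: [-0.697, 0.105, 0.701, 0.106]
contact_force: [-7.9, 2.8, 4.6]
width: 47.8
tool F [-4.6 -0.4  8.4] along 28.4
```

```bash
python3 -m crank '0 0 -0.03 0 0 0 255;0 0 0 0 0 0 255;0 0 0 0 0 0 255'; python3 f.py
```

```text
t: 40.77
eef_pos: [620.6, -178.4, 337.8]
eef_rot: [-0.697, 0.105, 0.701, 0.106]
contact_force: [-9.8, 2.4, 5.6]
width: 47.8
tool F [-5.6  0.6 10.1] along 29.2
```

```bash
python3 -m crank '-0.01 0 -0.025 0 0 0 255;0 0 0 0 0 0 255;0 0 0 0 0 0 255;0 0 0 0 0 0 255;0 0 0 0 0 0 255;0 0 0 0 0 0 255;0 0 0 0 0 0 255;0 0 0 0 0 0 255'; python3 f.py; python3 -m crank '0 0 0 0 0 0 255;0 0 0 0 0 0 255;0 0 0 0 0 0 255;0 0 0 0 0 0 255;0 0 0 0 0 0 255;0 0 0 0 0 0 255;0 0 0 0 0 0 255'; python3 f.py
python3 - <<'E'
from h import *
im=cams.camera("wrist")[:,:,::-1].copy();cv2.imwrite("pics/j9z.png",cv2.resize(im[120:320,200:360],None,fx=4,fy=3,interpolation=cv2.INTER_CUBIC))
im2=cams.camera("side")[:,:,::-1];cv2.imwrite("pics/j9s.png",cv2.resize(im2[190:330,280:420],None,fx=5,fy=4,interpolation=cv2.INTER_CUBIC))
E
```

```text
t: 41.43
eef_pos: [621.3, -178.6, 337.9]
eef_rot: [-0.697, 0.105, 0.702, 0.106]
contact_force: [-10.8, 3.7, 4.8]
width: 47.5
tool F [-4.7 -0.3 11.5] along 29.9
t: 42.02
eef_pos: [621.3, -178.5, 337.9]
eef_rot: [-0.697, 0.105, 0.702, 0.106]
contact_force: [-12.0, 3.9, 5.5]
width: 47.8
tool F [-5.4 -0.2 12.7] along 29.9
```

View pics/j9z.png

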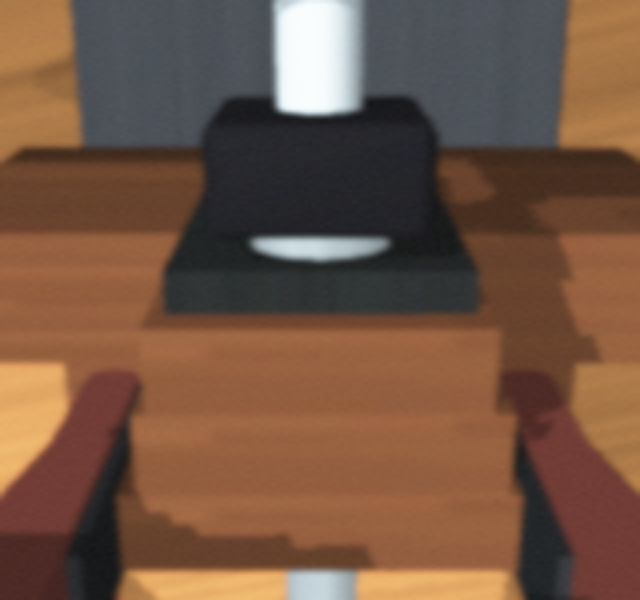

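View pics/j9s.png

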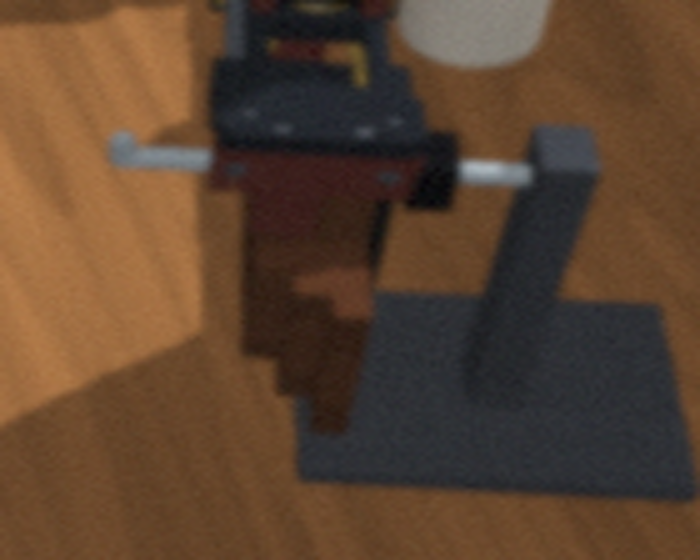

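All three boards are flush and the stop is compressed. I ease off, open the fingers and lift clear.

```bash
python3 -m crank '0 0 0.03 0 0 0 255;0 0 0.03 0 0 0 255;0 0 0 0 0 0 255;0 0 0 0 0 0 150;0 0 0 0 0 0 100;0 0 0 0 0 0 40;0 0 0 0 0 0 0;0 0 0 0 0 0 0'; python3 -m crank '0 0 0 0 0 0 0;0 0 0 0 0 0 0;-0.3 0 0 0 0 0 0;-0.9 0 0 0 0 0 0;-0.9 0 0 0 0 0 0;-0.4 0 0 0 0 0 0;0 0 0 0 0 0 0;0 0 0 0 0 0 0'
python3 - <<'E'
from h import *
im=cams.camera("wrist")[:,:,::-1].copy();cv2.imwrite("pics/k1z.png",cv2.resize(im[120:320,180:380],None,fx=4,fy=3,interpolation=cv2.INTER_CUBIC))
im2=cams.camera("side")[:,:,::-1];cv2.imwrite("pics/k1s.png",cv2.resize(im2[190:330,280:420],None,fx=5,fy=4,interpolation=cv2.INTER_CUBIC))
im2=cams.camera("scene")[:,:,::-1];cv2.imwrite("pics/k1c.png",im2)
E
```

```text
t: 42.78
eef_pos: [621.3, -178.6, 339.0]
eef_rot: [0.7, -0.106, -0.699, -0.106]
contact_force: [0.6, -0.1, -0.0]
width: 70.5
t: 43.45
eef_pos: [620.9, -178.5, 440.7]
eef_rot: [0.7, -0.106, -0.698, -0.106]
contact_force: [0.1, 0.4, -0.1]
width: 88.0
```

View pics/k1z.png

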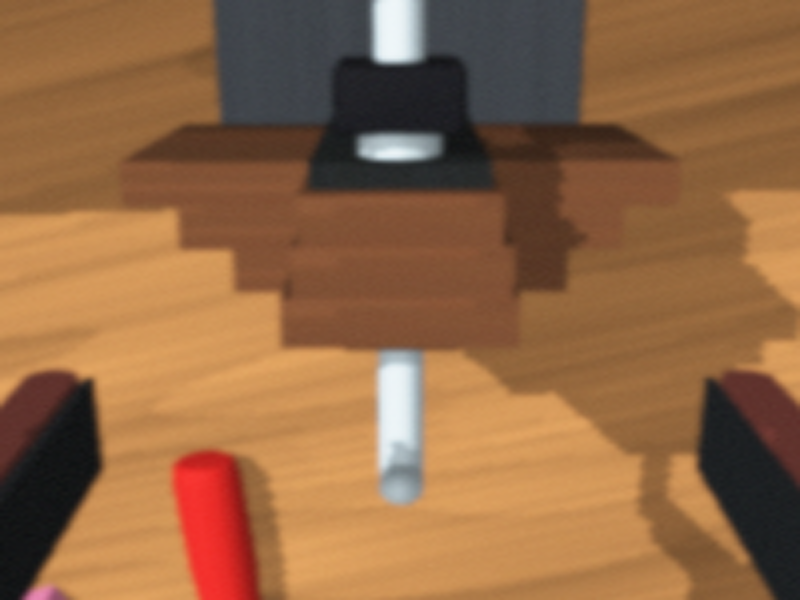

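View pics/k1s.png

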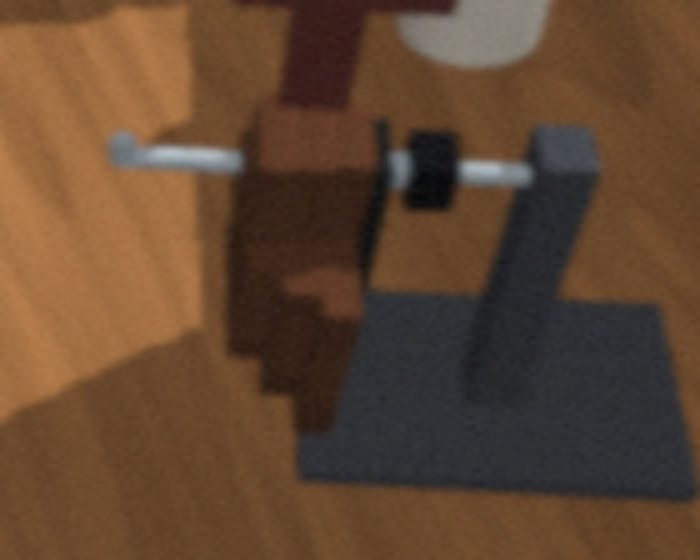

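View pics/k1c.png

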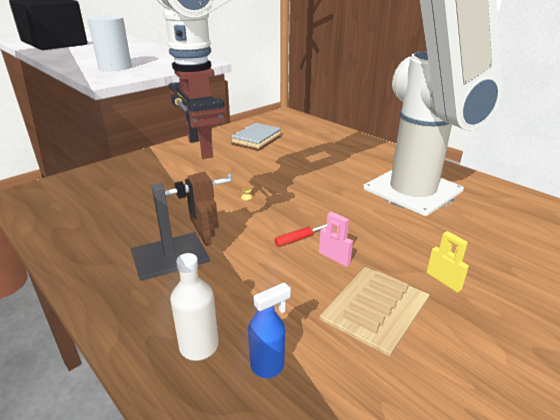

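```bash
python3 -m crank '-0.5 0 0 0 0 0 0;0 0 0 0 0 0 0;0 0 0 0 0 0 0;0 0 0 0 0 0 0;0 0 0 0 0 0 0;0 0 0 0 0 0 0'
python3 - <<'E'
from cell import cams,job
import cv2,numpy as np
a=cv2.imread("pics/k1c.png").astype(int); b=cams.camera("scene")[:,:,::-1].astype(int)
print("change at stack",np.abs(a-b)[165:250,180:235].mean())
print(job.job_done())
E
```

```text
t: 44.1
eef_pos: [620.7, -178.4, 457.7]
eef_rot: [-0.699, 0.106, 0.7, 0.106]
contact_force: [0.3, 1.1, 0.2]
width: 87.5
change at stack 1.2124064171122995
the job is handed in; nothing more can be done
None
```

I hung the three walnut boards on the hook in order (largest, middle, smallest) with their collars facing the tip, and handed the job in at about 44 s. The hand-in gave no verdict.

- **Push forces:** each board was lifted over the tip, rested on the rod and pushed home. The wrist force along the rod was about 10.5–11 N for the largest, 11.3 N for the middle and 11.5–12.7 N for the smallest, each held for a second or so. The highest reading was 12.7 N. The wrist sensor does not show the contact force between boards directly, and part of the push went into rod friction.
- **Last checks:** the wrist and side pictures showed the stack against the stop. The three necks were evenly spaced (about 53, 52 and 50 pixels in the wrist crop), with no gap between boards. The scene picture changed very little at the stack in the last 0.6 s. The gripper was open and clear above it, and the other things on the table looked unmoved.
- **What did not go to plan:** the first push on the largest board met rod friction before the stop, so I raised the arm slightly and went on. Its slot point at the stop (about 80–85 mm behind the tip) comes from arm positions; I did not measure it separately after release.

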